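# Push the bath brush through the self-closing flap of the drip bay

### The job

Put the blue bath brush away in the steel drip bay without picking it up: push the bay's self-closing flap inwards with one finger before the brush gets to it, and while that finger holds the flap open push the brush along the bench through the mouth with the other finger. Push it in far enough that the flap falls fully shut behind it once your fingers are out. The brush stays flat on the bench the whole time, and the other things on the bench are left where they are.

Things in the scene. Friction and masses are not known exactly. Their poses are not given: they have to be found in the camera images.
- bay: Drip bay: fixed, open-topped, floorless pen of brushed steel on the bench; walls 4 mm thick, 45 mm high. Origin: on the bench, middle of its mouth; x points straight in, y to the left going in, z up. Mouth and inside 120 mm wide (wall faces at y = -60 and +60 mm). Fingers can come down and travel in from above.
- fence_end (a point): Outer end of the fence, at bench height, on its inner face. The fence is the bay's right wall carried on outside the mouth, same height: it runs straight from here (x = -200, y = -60 mm in the bay's frame) to the mouth. There is no wall outside on the left.
- bay_end (a point): Middle of the inner face of the bay's closed end wall, at bench height: 234 mm inside the mouth (bay's frame x = 234, y = 0 mm).
- flap: Self-closing steel flap in the mouth, 4 mm thick, 4 to 45 mm above the bench, turning on an upright hinge like a little door. Origin: on the hinge axis at bench height (bay's frame x = 0, y = +55 mm, left of the mouth). It runs along its own -y. Shut (at the start) its axes match the bay's; it opens only inwards, counter-clockwise seen from above, to 1.45 rad.
- flap_edge (a point): Flap's free edge, mid height, 108 mm from the hinge. A light spring (0.02 N m shut, 0.06 open) shuts the flap in about 2 s when let go. To be clear of its swing a thing inside must lie wholly over 108 mm from the hinge axis: for the brush against the right wall, its centre at least 115 mm inside the mouth.
- bath_brush: Palm-size bath brush of blue silicone lying bristles down outside the mouth, close to the fence: a block 60 mm long (its x), 46 mm wide (its y) and 29 mm high with flat upright sides, and a small grip ridge on top up to 46 mm; 80 to 150 g. It starts roughly square to the fence (within 8 degrees), its x pointing to the mouth. Origin: centre of its underside. Slides on the bench.
- canister: Bystander: red plastic treat canister with hinged lid, 92 mm across, 126 mm high. Origin: centre of underside.
- comb_a: Bystander: steel comb, 160 x 26 x 4 mm, lying flat. Origin: middle of underside.
- comb_b: Bystander: second such comb lying crosswise on the first. Origin: middle of underside.
- balm_tin: Bystander: flat round aluminium tin, 70 mm across, 26 mm high, outside the bay beside its right wall. Origin: centre of underside.
- bowl: Bystander: steel bowl, 120 mm across, 45 mm high. Origin: centre of underside.
- coat_brush: Bystander: long-handled brush lying flat beyond the closed end of the bay. Origin: underside.

How it is judged:
By the outcome, as a careful person would: the job done as asked, in the order asked, and still so for the second after the job is handed in, with the robot touching nothing.
It also fails if it takes over 42 s, if anything falls off the work surface, if the arm or the gripper's body presses on something with over 40 N, if the wrist force passes 120 N, or if a joint passes its speed limit or range.

### The arm

A 7-joint arm with a two-finger parallel gripper is mounted at the origin on the work surface. World frame = base frame: x ahead of the robot, y to its left, z up, the work surface at z = 0. Lengths are in m, angles in rad, forces in N, time in s.
With the tool pointing down it reaches from about 0.425 to 0.925 m from the base axis. Payload 6.8 kg.
Tool frame: the origin (TCP) lies at the very end of the fingers, on their centre line; the grasp point (between the pads) lies 19 mm behind it (bot.grasp_offset is the distance from the TCP to the grasp point, in m); z points along the fingers, y is the direction in which the jaws open and shut (so a half turn about z gives the same grasp; the last joint's range is limited). The gripper opens to 85 mm and grips with 20 to 120 N. Pads are 22 mm wide; open, the fingers measure 114 mm over their backs; the gripper's body (76 mm by 85 mm) begins 54 mm behind the grasp point. The pads swing forward as they close: fully open they stand 13 mm farther back than shut.
Start: joints at [1.002, 0.477, 0.022, 1.555, -0.011, 1.109, -0.083], TCP at [0.3, -0.605, 0.205] pointing down, gripper open.
Joint ranges: [-2.96, 2.96], [-0.34, 2.1], [-1.41, 1.46], [0.24, 2.44], [-1.37, 4.51], [0.17, 1.92], [-2.96, 2.96]. Speed limits (rad/s): [2.39, 2.39, 3.14, 3.14, 3.14, 3.14, 3.14].

### API

Orientations are given as a unit quaternion [w, x, y, z].
In Python, from station import monitor, cams, bot, finder gives the robot as it stands.
- The arm moves only by the tool jog_arm, never from a script. Its argument "plan" is a list of rows, each an object of numbers: "x", "y", "z": the shift along the tool's x, y, z as a fraction of full scale; "wx", "wy", "wz": the turn, a rotation vector about the tool's x, y, z as a fraction of full scale. A call has 1 to 12 rows; each row is the pose to reach, as a shift and turn from the pose measured when the call began, along the tool's axes at that moment, turning the shorter way round; what a row does not reach only later rows make up. Full scale, the value 1, is 20 cm for a shift and 180 degrees for a turn. A row lasts 1/12 s, in which the tool goes at most 41.7 mm and 7.16 degrees, less where a joint would pass 70% of its speed; a pose out of reach is approached as far as the arm can. A call with a number of a shift or a turn outside -1 to 1 is refused whole. A call with a gripper value outside its range is refused whole. "hand" is the opening, from -1 (shut) to 1 (fully open), set as the call begins (left out, the last holds). The fingers move at their own pace and stop on an object; "grip_force" is the grip in N (left out, the last holds). Time passes only in rows, so rows that repeat a pose let the fingers close. It gives the time, the measured TCP pose, the force and the opening at its end, in the units of the state.
- monitor.get_obs(): the state, without advancing time (a new reading comes with each control period).
- cams.read_camera(name): name is "scene" or "top" or "wrist"; returns the picture (480x640x3 uint8, red, green, blue); there is no depth.
- cams.get_calibration(name): a dict with "fx", "fy", "cx", "cy" (pixels), "extrinsics" (4x4, takes a point from world to camera coordinates). Camera axes: x right, y down, z forward; pixel columns grow to the right and rows downward; lengths in m; the calibration is good to about 2 mm. A picture is of the moment at which its call begins: read the wrist's pose just before it. get_calibration takes no time and is no camera call; for the wrist camera it gives the pose at the moment of the call.
- bot.hand_in(): hands the job in, once; it reports no verdict.
Trained networks look in the newest picture that a camera, given by its name, has taken for a name from the list of things; names that differ only in an ending like _2 or _b are one class to them, and where a whole thing is asked for, a point or a joint stands for the part that bears it (a point fixed in the world has none). Each returns a list of dicts, best first, with "confidence" (0 to 1); they miss things now and then, are a little off and sometimes report something else, mostly with a low value. They report only what shows in the picture. A call takes as long as a camera call.
- finder.find_in(camera, target): "bbox" ([left, top, width, height] in pixels, round what is visible of it).
- finder.place_of(camera, target): "location" ([column, row] in pixels: a listed point, or the origin of a listed thing).
The state is a dict: "t": time; "q": joint angles; "joint_vel": joint speeds; "joint_torque": joint torques, N m; "eef_pos": TCP position; "tool_rot": TCP orientation; "contact_force": force on the tool from outside, world axes, zero at the start; "torque": the same for the moment, N m; "gripper_width": opening from 0.0 (shut) to 1.0 (fully open).
Only numpy, scipy, OpenCV 4.12 (cv2) and the standard library are available. Lean on these libraries where they do the work, as an engineer would, in place of code of your own. Each camera call takes 0.05 s, during which the arm holds its last target. There are 200 camera calls.

## Working session

There is one attempt and no reset: what is moved stays moved. The work goes in short steps, Python scripts to look and compute and a tool call to move; the robot and the scene stay as the last step left them, time stands still between calls to the robot, and variables do not carry over. Pictures are saved under pics/ and viewed, about 8 in all and at most 12, crops included, and the job is handed in when it is done.

Besides the shell and the picture viewer there is one more tool, called after "Request:" as name(argument=value, ...) on one line, values as JSON. jog_arm: Moves the arm, as the interface text tells. Shift numbers are shares of 20 cm and turn numbers shares of 180 degrees, none past 1 either way. Its arguments: {"type":"object","properties":{"plan":{"type":"array","items":{"type":"object","properties":{"x":{"type":"number","minimum":-1,"maximum":1},"y":{"type":"number","minimum":-1,"maximum":1},"z":{"type":"number","minimum":-1,"maximum":1},"wx":{"type":"number","minimum":-1,"maximum":1},"wy":{"type":"number","minimum":-1,"maximum":1},"wz":{"type":"number","minimum":-1,"maximum":1}}}},"hand":{"type":"number"},"grip_force":{"type":"number"}},"required":["plan"]}

```bash
ls; mkdir -p pics; cat > h.py <<'E'
import numpy as np, cv2
from station import monitor, cams, bot, finder
def ray(cam,px,z=0.0):
    c=cams.get_calibration(cam);E=np.array(c["extrinsics"]);R,t=E[:3,:3],E[:3,3]
    d=R.T@np.array([(px[0]-c["cx"])/c["fx"],(px[1]-c["cy"])/c["fy"],1]);o=-R.T@t
    return o+d*(z-o[2])/d[2]
def proj(cam,p):
    c=cams.get_calibration(cam);E=np.array(c["extrinsics"]);q=E[:3,:3]@np.array(p)+E[:3,3]
    return np.array([c["fx"]*q[0]/q[2]+c["cx"],c["fy"]*q[1]/q[2]+c["cy"]])
def snap(cam,name):
    im=cams.read_camera(cam);cv2.imwrite(f"pics/{name}.png",cv2.cvtColor(np.asarray(im),cv2.COLOR_RGB2BGR));return im
E
python3 - <<'E'
from h import *
o=monitor.get_obs();print(o)
for cam in("top","scene"):
    snap(cam,cam+"1")
    print(cam,cams.get_calibration(cam)["extrinsics"])
    for n,z in(("bay",0),("fence_end",0),("bay_end",0),("flap",0),("flap_edge",.0245),("bath_brush",0)):
        for r in finder.place_of(cam,n)[:2]: print(n,r,ray(cam,r["location"],z).round(4))
E
```

```text
pics
{'t': 0.0, 'q': array([ 1.00189749,  0.47779682,  0.02235019,  1.5564765 , -0.011502  ,
        1.10928225, -0.0830714 ]), 'joint_vel': array([ 2.13539218e-04, -3.42295915e-04,  1.19201853e-05,  1.03503198e-03,
       -1.06718706e-03, -3.15865308e-04,  3.57866745e-04]), 'joint_torque': array([ 6.86076032e-05, -5.96469319e+01,  1.60800129e+00, -2.81208390e+01,
        1.25310535e-02,  9.39571444e-03,  1.13520414e-05]), 'eef_pos': array([ 0.29983732, -0.604027  ,  0.20431758]), 'tool_rot': array([-8.74531531e-04,  9.73570309e-01,  2.28385663e-01, -2.76819644e-04]), 'contact_force': array([-0.61301821, -0.55012191, -0.44520427]), 'torque': array([-0.01985474,  0.01020762,  0.0480149 ]), 'gripper_width': 0.9960532353629422}
top [[ 0.00917757 -0.9999056   0.01022598 -0.05469256]
 [-0.98935878 -0.01056483 -0.14511233  0.58850388]
 [ 0.14520667 -0.00878539 -0.98936234  1.28058515]
 [ 0.          0.          0.          1.        ]]
bay {'location': [246.2, 269.2], 'confidence': 0.68} [0.5101 0.1133 0.    ]
fence_end {'location': [168.9, 305.6], 'confidence': 0.83} [0.4249 0.2878 0.    
[... 559 characters left out ...]
457]
 [ 0.          0.          0.          1.        ]]
bay {'location': [464.6, 235.0], 'confidence': 0.74} [ 0.6588  0.256  -0.    ]
bay {'location': [366.3, 209.6], 'confidence': 0.64} [0.5167 0.1024 0.    ]
fence_end {'location': [422.3, 159.9], 'confidence': 0.56} [0.4254 0.2966 0.    ]
bay_end {'location': [270.3, 253.3], 'confidence': 0.88} [ 0.5488 -0.1274 -0.    ]
flap {'location': [387.0, 225.3], 'confidence': 0.69} [0.5734 0.1216 0.    ]
flap_edge {'location': [354.1, 187.6], 'confidence': 0.63} [0.4685 0.0953 0.0245]
flap_edge {'location': [398.0, 323.1], 'confidence': 0.49} [0.7984 0.0166 0.0245]
bath_brush {'location': [415.7, 172.8], 'confidence': 0.85} [0.4577 0.2595 0.    ]
```

```bash
python3 - <<'E'
import cv2
a=cv2.imread("pics/top1.png")[200:350,130:400];cv2.imwrite("pics/t1c.png",cv2.resize(a,None,fx=2.96,fy=2.96,interpolation=cv2.INTER_CUBIC))
E
```

```text
(no output)
```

View pics/t1c.png

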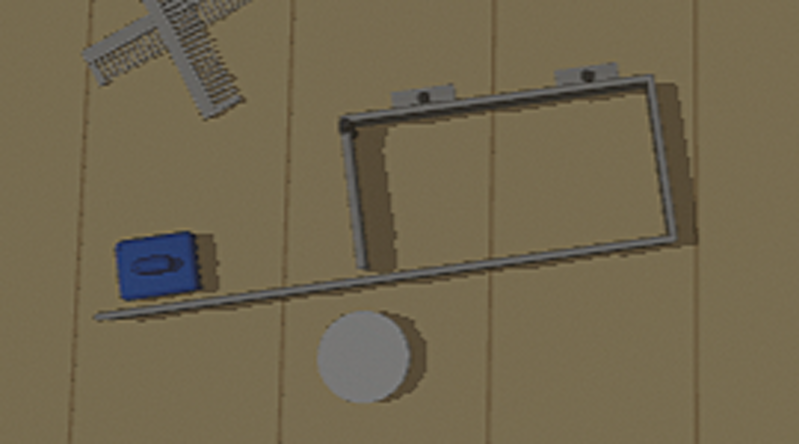

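View pics/scene1.png

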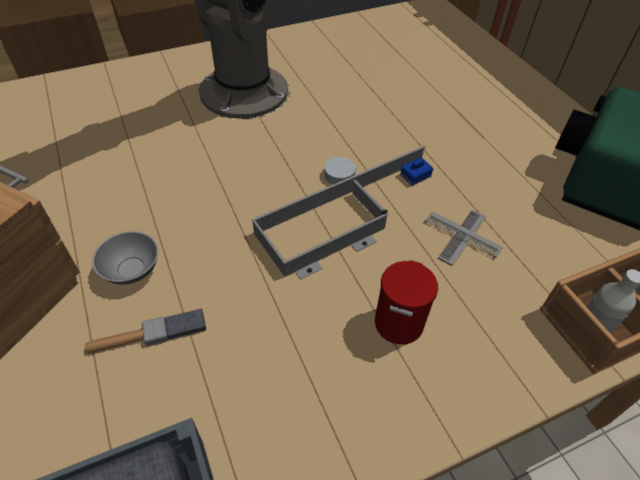

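```bash
cat >> h.py <<'E'
def c2p(p): return np.array(p)/2.96+[130,200]-0.33
def rot(a): return np.array([[np.cos(a),-np.sin(a)],[np.sin(a),np.cos(a)]])
E
python3 - <<'E'
from h import *
from scipy.optimize import least_squares
B=np.array([(236,62),(236,-62),(-200,-62),(0,-53),(0,58)])/1e3
C=[(651,80),(672,239),(96,316),(362,267),(346,122)]
W=np.array([ray("top",c2p(c),.045)[:2] for c in C])
D=[(0,0,.5101,.1133),(-.2,-.06,.4249,.2878),(.234,0,.5449,-.1273),(0,.055,.568,.109),(0,-.053,.4589,.0901),
(0,0,.5167,.1024),(-.2,-.06,.4254,.2966),(.234,0,.5488,-.1274),(0,.055,.5734,.1216),(0,-.053,.4685,.0953)]
D=np.array(D)
f=lambda P,b,w:((rot(P[2])@b.T).T+P[:2]-w).ravel()
for n,b,w in(("eye",B,W),("det",D[:,:2],D[:,2:])):
    s=least_squares(f,[.51,.11,-1.42],args=(b,w));print(n,s.x,(s.fun.reshape(-1,2)*1e3).round(1).tolist())
    P=s.x
    tob=lambda p:(rot(P[2]).T@(np.array(p)[:2]-P[:2])*1e3).round(1)
    print("brush det",tob((.4619,.2567)),tob((.4577,.2595)))
    for c in[(116,241),(193,232),(199,287),(122,298)]: print(tob(ray("top",c2p(c),.027)),end=" ")
    print("tcp",tob(monitor.get_obs()["eef_pos"]))
E
```

```text
eye [ 0.51205656  0.10218018 -1.43214531] [[1.0, -0.1], [-0.5, -1.3], [1.0, -0.2], [-0.9, 0.6], [-0.7, 1.0]]
brush det [-160.   -28.3] [-163.3  -32.1]
[-184.5   -7.4] [-125.7   -8.1] [-125.4  -50.2] [-184.  -51.] tcp [ 670.7 -307.6]
det [ 0.51442582  0.10458196 -1.42224645] [[4.3, -8.7], [0.6, 5.7], [4.2, 0.5], [0.8, 3.7], [3.1, 6.6], [-2.3, 2.2], [0.1, -3.1], [0.3, 0.6], [-4.6, -8.9], [-6.5, 1.4]]
brush det [-158.2  -29.4] [-161.6  -33.2]
[-182.5   -8.3] [-123.8   -9.5] [-123.8  -51.7] [-182.5  -51.9] tcp [ 669.7 -316.9]
```

```bash
cat >> h.py <<'E'
P=np.array([0.51206,0.10218,-1.43215])
from scipy.spatial.transform import Rotation as Ro
def tob(p): return (rot(P[2]).T@(np.array(p)[:2]-P[:2])*1e3).round(1)
def frac(xy,yaw,z,o=None):
    "tool-down target: world xy, jaw(+y tool) heading, z -> jog fractions"
    o=o or monitor.get_obs();w=o["tool_rot"];R0=Ro.from_quat([w[1],w[2],w[3],w[0]])
    y=np.array([np.cos(yaw),np.sin(yaw),0]);zt=np.array([0,0,-1.]);x=np.cross(y,zt)
    T=Ro.from_matrix(np.c_[x,y,zt])
    d=R0.inv().apply(np.r_[xy,z]-o["eef_pos"])/.2;r=(R0.inv()*T).as_rotvec()/np.pi
    return d.round(3),r.round(3)
def bfrac(R,F,z):
    "R,F finger centres, bay mm"
    R,F=np.array(R,float),np.array(F,float);m=(R+F)/2e3;u=F-R
    sep=np.hypot(*u);print("sep",sep.round(1),"hand",((sep-14.5)/42.5-1).round(2),end=" ")
    xy=rot(P[2])@m+P[:2];print("xy",xy.round(4),end=" ")
    print(*frac(xy,np.arctan2(u[1],u[0])+P[2],z))
def stat():
    o=monitor.get_obs();w=o["tool_rot"];R0=Ro.from_quat([w[1],w[2],w[3],w[0]]);y=R0.as_matrix()[:,1]
    s=(14.5+85*o["gripper_width"])/2e3;p=o["eef_pos"]
    print("t",o["t"],"z",p[2].round(4),"R",tob(p[:2]-s*y[:2]),"F",tob(p[:2]+s*y[:2]),"w",o["gripper_width"],"f",o["contact_force"].round(1))
E
python3 - <<'E'
from h import *
print("comb",[tob(ray("top",c2p(c),.004)) for c in[(205,118),(242,99),(92,82)]],"can",ray("scene",(402,325)),tob(ray("scene",(402,325))))
stat();bfrac((-207,-27),(-124,27),.2)
print(frac([.45,-.41],-1.1,.2),frac([.5,-.25],-1.1,.2))
E
```

```text
comb [array([-111.9,   81.8]), array([-81.6,  93.1]), array([-196.9,  121.5])] can [0.79316199 0.03159326 0.        ] [108.8 268.6]
t 0.7 z 0.2053 R [ 623.7 -323.3] F [ 717.7 -291.9] w 0.9959611346464912 f [ 0.5  0.9 -0.3]
sep 99.0 hand 0.99 xy [0.4892 0.2661] [ 2.783 -3.479  0.026] [ 0.     0.    -0.081]
(array([ 1.104, -0.538,  0.027]), array([ 0.   ,  0.   , -0.003])) (array([ 1.684, -1.144,  0.027]), array([ 0.   ,  0.   , -0.003]))
```

Request:
jog_arm(plan=[{"x": 1, "y": -0.5}, {"x": 1, "y": -0.5}, {"x": 1, "y": -0.5}, {"x": 1, "y": -0.5}, {"x": 1, "y": -0.5}, {"x": 1, "y": -0.5}], hand=1)

```text
invalid input at $.plan[0]: expected keys x, y, z, wx, wy, wz
```

Request:
jog_arm(plan=[{"x": 0.6, "y": -1}, {"x": 0.6, "y": -1}, {"x": 0.6, "y": -1}, {"x": 0.6, "y": -1}, {"x": 0.6, "y": -1}, {"x": 0.6, "y": -1}])

```text
invalid input at $.plan[0]: expected keys x, y, z, wx, wy, wz
```

Request:
jog_arm(plan=[{"x": 0.6, "y": -1}, {"x": 0.6, "y": -1}, {"x": 0.6, "y": -1}, {"x": 0.6, "y": -1}, {"x": 0.6, "y": -1}, {"x": 0.6, "y": -1}])

```text
invalid input at $.plan[0]: expected keys x, y, z, wx, wy, wz
```

```bash
python3 - <<'E'
from h import *
stat();print(monitor.get_obs()["eef_pos"]);bfrac((-207,-27),(-124,27),.12)
E
```

```text
t 0.7 z 0.2053 R [ 623.7 -323.3] F [ 717.7 -291.9] w 0.9959611346464912 f [ 0.5  0.9 -0.3]
[ 0.30013809 -0.60461101  0.20533568]
sep 99.0 hand 0.99 xy [0.4892 0.2661] [ 2.783 -3.479  0.426] [ 0.     0.    -0.081]
```

All six keys are needed in each row.

Request:
jog_arm(plan=[{"x": 1, "y": -0.5, "z": 0, "wx": 0, "wy": 0, "wz": 0}, {"x": 1, "y": -0.5, "z": 0, "wx": 0, "wy": 0, "wz": 0}, {"x": 1, "y": -0.5, "z": 0, "wx": 0, "wy": 0, "wz": 0}, {"x": 1, "y": -0.5, "z": 0, "wx": 0, "wy": 0, "wz": 0}, {"x": 1, "y": -0.5, "z": 0, "wx": 0, "wy": 0, "wz": 0}, {"x": 1, "y": -0.5, "z": 0, "wx": 0, "wy": 0, "wz": 0}], hand=1)

```text
t: 1.2
eef_pos: [0.44, -0.4195, 0.2056]
tool_rot: [-0.001, 0.973, 0.232, 0.002]
contact_force: [0.4, 0.6, -0.1]
gripper_width: 1.002
```

Request:
jog_arm(plan=[{"x": 0.6, "y": -1, "z": 0, "wx": 0, "wy": 0, "wz": 0}, {"x": 0.6, "y": -1, "z": 0, "wx": 0, "wy": 0, "wz": 0}, {"x": 0.6, "y": -1, "z": 0, "wx": 0, "wy": 0, "wz": 0}, {"x": 0.6, "y": -1, "z": 0, "wx": 0, "wy": 0, "wz": 0}, {"x": 0.6, "y": -1, "z": 0, "wx": 0, "wy": 0, "wz": 0}, {"x": 0.6, "y": -1, "z": 0, "wx": 0, "wy": 0, "wz": 0}])

```text
t: 1.7
eef_pos: [0.4567, -0.1833, 0.2066]
tool_rot: [-0.001, 0.972, 0.233, 0.002]
contact_force: [1.2, 0.3, 0.8]
gripper_width: 0.998
```

Request:
jog_arm(plan=[{"x": 0.6, "y": -1, "z": 0, "wx": 0, "wy": 0, "wz": 0}, {"x": 0.6, "y": -1, "z": 0, "wx": 0, "wy": 0, "wz": 0}, {"x": 0.6, "y": -1, "z": 0, "wx": 0, "wy": 0, "wz": 0}, {"x": 0.6, "y": -1, "z": 0, "wx": 0, "wy": 0, "wz": 0}, {"x": 0.6, "y": -1, "z": 0, "wx": 0, "wy": 0, "wz": 0}, {"x": 0.6, "y": -1, "z": 0, "wx": 0, "wy": 0, "wz": 0}])

```text
t: 2.2
eef_pos: [0.4728, 0.0536, 0.208]
tool_rot: [-0.002, 0.972, 0.235, 0.003]
contact_force: [0.1, 0.6, -0.1]
gripper_width: 1.004
```

```bash
python3 - <<'E'
from h import *
stat();print(monitor.get_obs()["eef_pos"]);bfrac((-207,-27),(-124,27),.12)
E
```

```text
t 2.2 z 0.208 R [ -4.4 -62.1] F [ 89.8 -29.2] w 1.00390488572121 f [ 0.1  0.6 -0.1]
[0.472788   0.05359001 0.20802   ]
sep 99.0 hand 0.99 xy [0.4892 0.2661] [ 0.556 -0.907  0.445] [-0.    -0.002 -0.077]
```

Request:
jog_arm(plan=[{"x": 0.556, "y": -0.907, "z": 0, "wx": 0, "wy": -0.002, "wz": -0.077}, {"x": 0.556, "y": -0.907, "z": 0, "wx": 0, "wy": -0.002, "wz": -0.077}, {"x": 0.556, "y": -0.907, "z": 0, "wx": 0, "wy": -0.002, "wz": -0.077}, {"x": 0.556, "y": -0.907, "z": 0, "wx": 0, "wy": -0.002, "wz": -0.077}, {"x": 0.556, "y": -0.907, "z": 0.2, "wx": 0, "wy": -0.002, "wz": -0.077}, {"x": 0.556, "y": -0.907, "z": 0.445, "wx": 0, "wy": -0.002, "wz": -0.077}, {"x": 0.556, "y": -0.907, "z": 0.445, "wx": 0, "wy": -0.002, "wz": -0.077}, {"x": 0.556, "y": -0.907, "z": 0.445, "wx": 0, "wy": -0.002, "wz": -0.077}])

```text
t: 2.87
eef_pos: [0.4858, 0.2663, 0.1153]
tool_rot: [-0.0, 0.936, 0.352, -0.004]
contact_force: [-1.7, -1.5, -1.0]
gripper_width: 1.001
```

```bash
python3 - <<'E'
from h import *
stat()
im=snap("wrist","w1")
import cv2
a=cv2.cvtColor(im,cv2.COLOR_RGB2BGR)
def box(X0,X1,Y0,Y1,z,c):
    q=[np.r_[rot(P[2])@np.array(v)/1e3+P[:2],z] for v in((X0,Y0),(X1,Y0),(X1,Y1),(X0,Y1))]
    cv2.polylines(a,[np.array([proj("wrist",v) for v in q]).astype(int)],True,c,1)
box(-185,-125,-52,-6,.029,(0,255,255));box(-200,0,-64,-60,.045,(0,255,0));box(-2,2,-53,55,.045,(255,0,255))
cv2.imwrite("pics/w1o.png",a);bfrac((-207,-27),(-124,27),.006)
E
```

```text
t 2.8667 z 0.1153 R [-207.8  -30.7] F [-124.6   24. ] w 1.0010703323627197 f [-1.7 -1.5 -1. ]
sep 99.0 hand 0.99 xy [0.4892 0.2661] [0.011 0.006 0.56 ] [-0.001  0.002  0.001]
```

View pics/w1o.png

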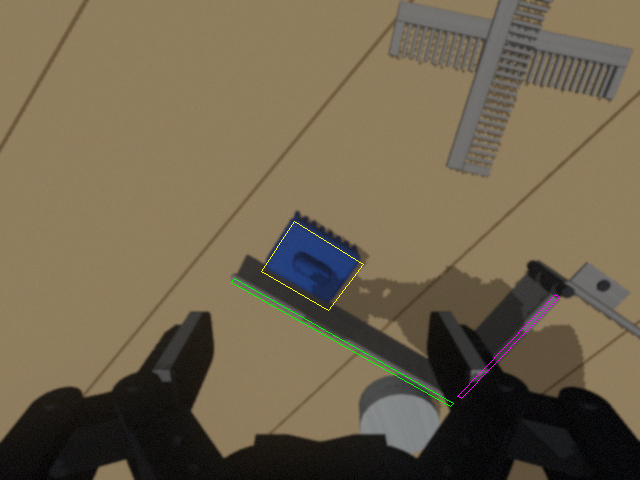

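Request:
jog_arm(plan=[{"x": 0.011, "y": 0.006, "z": 0.2, "wx": 0, "wy": 0.002, "wz": 0}, {"x": 0.011, "y": 0.006, "z": 0.35, "wx": 0, "wy": 0.002, "wz": 0}, {"x": 0.011, "y": 0.006, "z": 0.48, "wx": 0, "wy": 0.002, "wz": 0}, {"x": 0.011, "y": 0.006, "z": 0.53, "wx": 0, "wy": 0.002, "wz": 0}, {"x": 0.011, "y": 0.006, "z": 0.545, "wx": 0, "wy": 0.002, "wz": 0}, {"x": 0.011, "y": 0.006, "z": 0.545, "wx": 0, "wy": 0.002, "wz": 0}])

```text
t: 3.42
eef_pos: [0.4904, 0.2661, 0.0102]
tool_rot: [-0.001, 0.936, 0.351, 0.001]
contact_force: [0.1, 0.6, 0.8]
gripper_width: 1.0
```

```bash
python3 - <<'E'
from h import *
stat()
for X in (20,60,100,140,165,195,205): bfrac((-207+X,-27),(-124+X,27),.006)
im=snap("scene","s2");import cv2
cv2.imwrite("pics/s2c.png",cv2.resize(cv2.cvtColor(im,cv2.COLOR_RGB2BGR)[80:280,220:480],None,fx=3,fy=3,interpolation=cv2.INTER_CUBIC))
E
```

```text
t 3.4167 z 0.0102 R [-207.  -26.] F [-123.7   28.4] w 0.999583826826163 f [0.1 0.6 0.8]
sep 99.0 hand 0.99 xy [0.492  0.2463] [-0.059  0.08   0.021] [-0.001 -0.001  0.001]
sep 99.0 hand 0.99 xy [0.4975 0.2067] [-0.169  0.247  0.02 ] [-0.001 -0.001  0.001]
sep 99.0 hand 0.99 xy [0.503  0.1671] [-0.278  0.415  0.019] [-0.001 -0.001  0.001]
sep 99.0 hand 0.99 xy [0.5085 0.1274] [-0.387  0.582  0.019] [-0.001 -0.001  0.001]
sep 99.0 hand 0.99 xy [0.512  0.1027] [-0.456  0.687  0.019] [-0.001 -0.001  0.001]
sep 99.0 hand 0.99 xy [0.5161 0.073 ] [-0.538  0.813  0.018] [-0.001 -0.001  0.001]
sep 99.0 hand 0.99 xy [0.5175 0.0631] [-0.565  0.854  0.018] [-0.001 -0.001  0.001]
```

View pics/s2c.png

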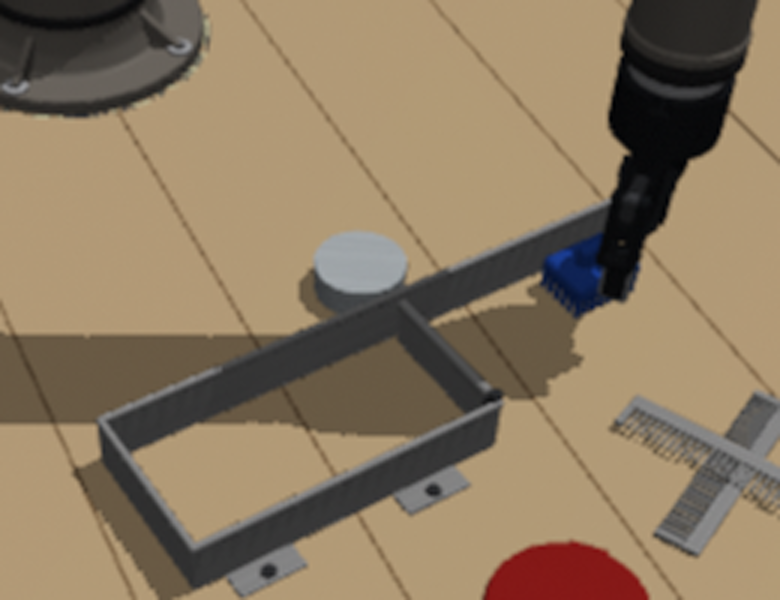

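Request:
jog_arm(plan=[{"x": -0.032, "y": 0.04, "z": 0.02, "wx": 0, "wy": 0, "wz": 0}, {"x": -0.06, "y": 0.08, "z": 0.02, "wx": 0, "wy": 0, "wz": 0}, {"x": -0.087, "y": 0.122, "z": 0.02, "wx": 0, "wy": 0, "wz": 0}, {"x": -0.114, "y": 0.164, "z": 0.02, "wx": 0, "wy": 0, "wz": 0}, {"x": -0.141, "y": 0.206, "z": 0.02, "wx": 0, "wy": 0, "wz": 0}, {"x": -0.169, "y": 0.247, "z": 0.02, "wx": 0, "wy": 0, "wz": 0}, {"x": -0.196, "y": 0.289, "z": 0.02, "wx": 0, "wy": 0, "wz": 0}, {"x": -0.223, "y": 0.331, "z": 0.02, "wx": 0, "wy": 0, "wz": 0}, {"x": -0.25, "y": 0.373, "z": 0.02, "wx": 0, "wy": 0, "wz": 0}, {"x": -0.278, "y": 0.415, "z": 0.02, "wx": 0, "wy": 0, "wz": 0}, {"x": -0.278, "y": 0.415, "z": 0.02, "wx": 0, "wy": 0, "wz": 0}])

```text
t: 4.38
eef_pos: [0.5037, 0.1644, 0.0062]
tool_rot: [-0.001, 0.937, 0.35, 0.001]
contact_force: [-0.8, -0.4, -0.1]
gripper_width: 0.997
```

```bash
cat >> h.py <<'E'
def look(cam,n,bb,k,fill=()):
    im=snap(cam,n);a=cv2.cvtColor(im,cv2.COLOR_RGB2BGR);x0,y0,x1,y1=bb
    a=cv2.resize(a[y0:y1,x0:x1],None,fx=k,fy=k,interpolation=cv2.INTER_CUBIC)
    for X,Y,z,c in fill:
        q=proj(cam,np.r_[rot(P[2])@np.array([X,Y])/1e3+P[:2],z])
        cv2.circle(a,tuple(((q-[x0,y0]+.5)*k).astype(int)),3,c,-1)
    cv2.imwrite(f"pics/{n}.png",a)
E
python3 - <<'E'
from h import *
stat()
s,t=(425,179),None
print([proj("scene",np.r_[rot(P[2])@np.array([-123.7,28.4])/1e3+P[:2],z]).round(1) for z in(.01,.023)])
look("top","t3",(130,190,400,350),2.96)
for X in (100,110,120,140,160,180,195,205): print(X,end=" ");bfrac((-207+X,-27),(-124+X,27),.006)
E
```

```text
t 4.3833 z 0.0062 R [-104.4  -26.7] F [-21.2  27.3] w 0.9965533824458889 f [-0.8 -0.4 -0.1]
[array([419.6, 192. ]), array([420.7, 187.7])]
100 sep 99.0 hand 0.99 xy [0.503  0.1671] [ 0.001 -0.006  0.002] [-0.    -0.001 -0.   ]
110 sep 99.0 hand 0.99 xy [0.5044 0.1571] [-0.026  0.036  0.002] [-0.    -0.001 -0.   ]
120 sep 99.0 hand 0.99 xy [0.5058 0.1472] [-0.053  0.078  0.001] [-0.    -0.001 -0.   ]
140 sep 99.0 hand 0.99 xy [0.5085 0.1274] [-0.108  0.162  0.001] [-0.    -0.001 -0.   ]
160 sep 99.0 hand 0.99 xy [0.5113 0.1076] [-0.162  0.245  0.001] [-0.    -0.001 -0.   ]
180 sep 99.0 hand 0.99 xy [0.5141 0.0878] [-0.217  0.329  0.001] [-0.    -0.001 -0.   ]
195 sep 99.0 hand 0.99 xy [0.5161 0.073 ] [-0.258  0.392  0.   ] [-0.    -0.001 -0.   ]
205 sep 99.0 hand 0.99 xy [0.5175 0.0631] [-0.285  0.434  0.   ] [-0.    -0.001 -0.   ]
```

View pics/t3.png

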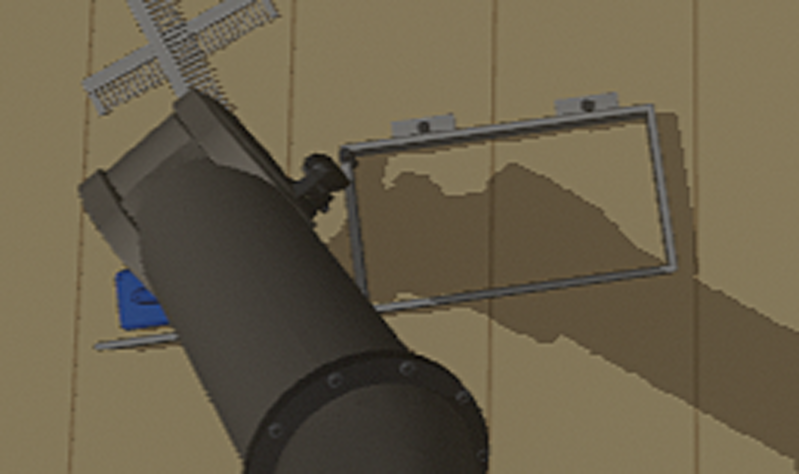

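```bash
python3 - <<'E'
from h import *
stat()
Y=(0,255,255);G=(0,255,0)
f=[(-104.4,-26.7,z,c) for z,c in((.006,Y),(.025,G))]+[(-21.2,27.3,z,c) for z,c in((.006,Y),(.025,G))]
f+=[(x,y,.029,(0,0,255)) for x in(-185,-125) for y in(-52,-6)]
f+=[(0,y,.045,(255,0,255)) for y in(-53,55)]
look("wrist","w4",(0,0,640,480),1,f)
f[4:]=[]
look("scene","s4",(300,80,500,240),4,f)
E
```

```text
t 4.4333 z 0.0063 R [-106.   -26.7] F [-22.6  27.6] w 0.9995423711455309 f [ 0.3 -1.  -0. ]
```

View pics/w4.png

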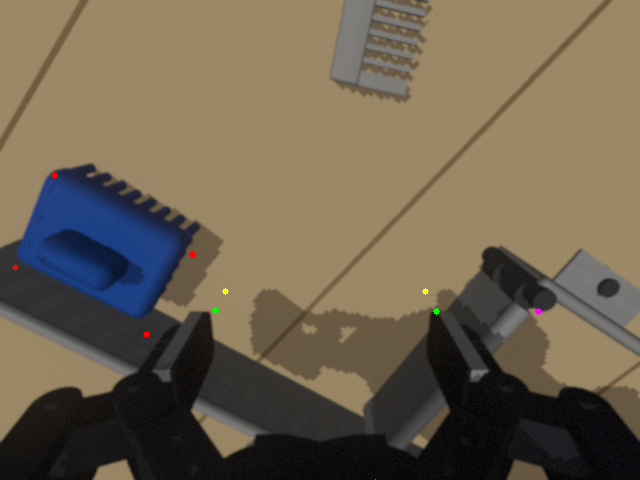

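View pics/s4.png

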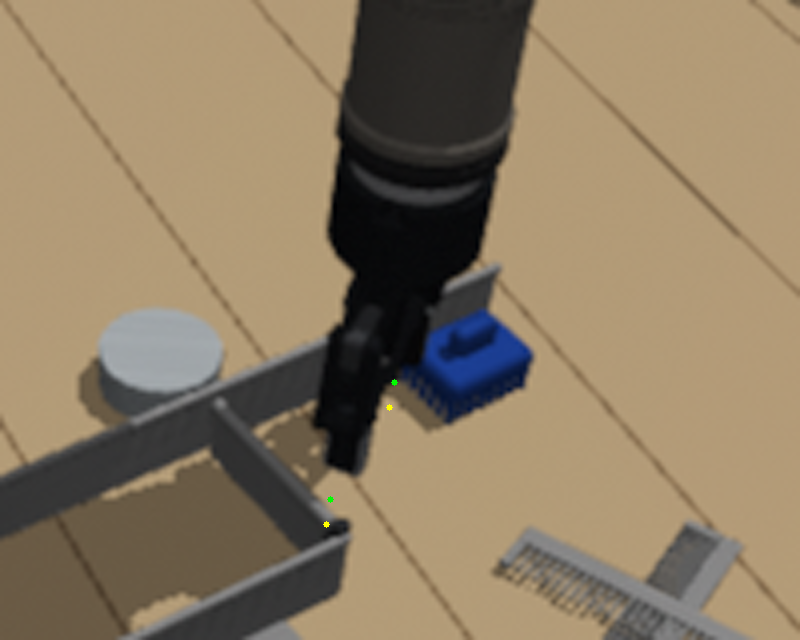

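```bash
python3 - <<'E'
from h import *
print(bot.grasp_offset, [n for n in dir(bot) if n[0]!='_'])
o=monitor.get_obs();w=o["tool_rot"];M=Ro.from_quat([w[1],w[2],w[3],w[0]]).as_matrix();p=o["eef_pos"]
for h in(.006,.019,.03,.04,.05):
  L=[]
  for X in(-.011,.011):
    for Y in(.0425,.05,-.0425):
      q=p+M[:,0]*X+M[:,1]*Y;q[2]=h
      L.append((X*1e3,Y*1e3,((proj("scene",q)-[300,80]+.5)*4).astype(int).tolist(),proj("wrist",q).astype(int).tolist()))
  print(h,*L,sep="\n  ")
E
```

```text
0.0187 ['PlanningError', 'grasp_offset', 'hand_in']
0.006
  (-11.0, 42.5, [317, 506], [404, 307])
  (-11.0, 50.0, [312, 515], [419, 307])
  (-11.0, -42.5, [371, 407], [236, 307])
  (11.0, 42.5, [356, 520], [407, 267])
  (11.0, 50.0, [351, 529], [423, 267])
  (11.0, -42.5, [409, 419], [233, 267])
0.019
  (-11.0, 42.5, [320, 489], [410, 321])
  (-11.0, 50.0, [315, 498], [426, 321])
  (-11.0, -42.5, [374, 390], [230, 321])
  (11.0, 42.5, [359, 503], [414, 279])
  (11.0, 50.0, [354, 512], [430, 279])
  (11.0, -42.5, [412, 402], [227, 278])
0.03
  (-11.0, 42.5, [322, 475], [415, 334])
  (-11.0, 50.0, [317, 484], [432, 334])
  (-11.0, -42.5, [377, 375], [225, 334])
  (11.0, 42.5, [362, 488], [420, 290])
  (11.0, 50.0, [357, 497], [437, 290])
  (11.0, -42.5, [415, 387], [220, 289])
0.04
  (-11.0, 42.5, [324, 461], [421, 348])
  (-11.0, 50.0, [319, 470], [439, 348])
  (-11.0, -42.5, [379, 361], [219, 347])
  (11.0, 42.5, [364, 474], [426, 301])
  (11.0, 50.0, [359, 484], [444, 301])
  (11.0, -42.5, [418, 374], [214, 301])
0.05
  (-11.0, 42.5, [326, 447], [427, 363])
  (-11.0, 50.0, [321, 457], [446, 363])
  (-11.0, -42.5, [382, 348], [212, 362])
  (11.0, 42.5, [367, 461], [433, 314])
  (11.0, 50.0, [362, 470], [453, 314])
  (11.0, -42.5, [421, 360], [207, 313])
```

Request:
jog_arm(plan=[{"x": 0, "y": 0, "z": 0.02, "wx": 0, "wy": 0, "wz": 0}, {"x": 0, "y": 0, "z": 0.04, "wx": 0, "wy": 0, "wz": 0}, {"x": 0, "y": 0, "z": 0.06, "wx": 0, "wy": 0, "wz": 0}, {"x": 0, "y": 0, "z": 0.06, "wx": 0, "wy": 0, "wz": 0}])

```text
t: 4.87
eef_pos: [0.5027, 0.1682, -0.0065]
tool_rot: [-0.002, 0.936, 0.352, 0.001]
contact_force: [0.3, -0.1, -0.0]
gripper_width: 0.999
```

```bash
python3 - <<'E'
from h import *
stat();print(monitor.get_obs()["contact_force"],monitor.get_obs()["q"].round(3))
for h in(.06,.08,.1,.12,.14,.16): print(h,((proj("scene",np.r_[rot(P[2])@np.array([-64,0])/1e3+P[:2],h])-[300,80]+.5)*4).astype(int))
E
```

```text
t 4.8667 z -0.0065 R [-108.2  -27.4] F [-25.1  27.1] w 0.9988318079321568 f [ 0.3 -0.1 -0. ]
[ 0.28717991 -0.06774404 -0.04350712] [-0.128  0.575 -0.39   2.03   0.368  0.601 -1.62 ]
0.06 [373 390]
0.08 [378 361]
0.1 [383 332]
0.12 [388 301]
0.14 [394 270]
0.16 [400 238]
```

Request:
jog_arm(plan=[{"x": 0, "y": 0, "z": 0.04, "wx": 0, "wy": 0, "wz": 0}, {"x": 0, "y": 0, "z": 0.08, "wx": 0, "wy": 0, "wz": 0}, {"x": 0, "y": 0, "z": 0.11, "wx": 0, "wy": 0, "wz": 0}, {"x": 0, "y": 0, "z": 0.11, "wx": 0, "wy": 0, "wz": 0}])

```text
t: 5.2
eef_pos: [0.5016, 0.1679, -0.0302]
tool_rot: [-0.002, 0.936, 0.352, -0.0]
contact_force: [0.4, -0.0, -0.4]
gripper_width: 1.004
```

```bash
python3 - <<'E'
from h import *
stat()
o=monitor.get_obs();w=o["tool_rot"];M=Ro.from_quat([w[1],w[2],w[3],w[0]]).as_matrix();p=o["eef_pos"]
f=[]
q0=lambda X,Y:tob(p+M[:,0]*X+M[:,1]*Y)
C=[(0,0,255),(0,255,255),(0,255,0)]
for z,c in zip((.005,.015,.025),C):
    for Y in(.0425,-.0425): f.append((*q0(.011,Y),z,c))
look("wrist","w5",(0,100,640,480),1,f)
E
```

```text
t 5.2 z -0.0302 R [-108.3  -28.7] F [-24.7  26. ] w 1.0042273149287078 f [ 0.4 -0.  -0.4]
```

View pics/w5.png

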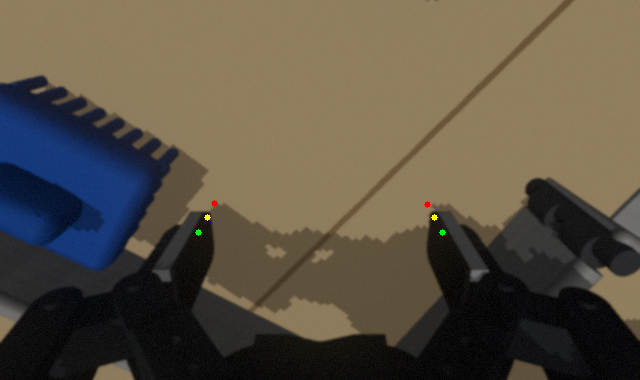

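```bash
python3 - <<'E'
from h import *
bfrac((-209,-26),(-126,28),.03);bfrac((-209,-26),(-126,28),-.03)
E
```

```text
sep 99.0 hand 0.99 xy [0.4899 0.2682] [ 0.285 -0.417 -0.296] [-0.001 -0.     0.001]
sep 99.0 hand 0.99 xy [0.4899 0.2682] [ 0.285 -0.416  0.004] [-0.001 -0.     0.001]
```

Request:
jog_arm(plan=[{"x": 0, "y": 0, "z": -0.2, "wx": 0, "wy": 0, "wz": 0}, {"x": 0, "y": 0, "z": -0.3, "wx": 0, "wy": 0, "wz": 0}, {"x": 0, "y": 0, "z": -0.3, "wx": 0, "wy": 0, "wz": 0}, {"x": 0.12, "y": -0.17, "z": -0.3, "wx": 0, "wy": 0, "wz": 0}, {"x": 0.24, "y": -0.34, "z": -0.3, "wx": 0, "wy": 0, "wz": 0}, {"x": 0.285, "y": -0.417, "z": -0.3, "wx": 0, "wy": 0, "wz": 0}, {"x": 0.285, "y": -0.417, "z": -0.3, "wx": 0, "wy": 0, "wz": 0}, {"x": 0.285, "y": -0.417, "z": -0.3, "wx": 0, "wy": 0, "wz": 0}, {"x": 0.285, "y": -0.417, "z": -0.15, "wx": 0, "wy": 0, "wz": 0}, {"x": 0.285, "y": -0.417, "z": -0.05, "wx": 0, "wy": 0, "wz": 0}, {"x": 0.285, "y": -0.417, "z": 0.003, "wx": 0, "wy": 0, "wz": 0}, {"x": 0.285, "y": -0.417, "z": 0.003, "wx": 0, "wy": 0, "wz": 0}])

```text
t: 6.25
eef_pos: [0.4885, 0.2655, -0.0322]
tool_rot: [-0.001, 0.936, 0.351, -0.002]
contact_force: [-0.2, 0.9, -0.9]
gripper_width: 1.0
```

```bash
python3 - <<'E'
from h import *
stat()
for X in (10,100): bfrac((-207+X,-27),(-124+X,27),-.030)
E
```

```text
t 6.25 z -0.0322 R [-206.7  -27.9] F [-123.4   26.5] w 1.0004245445058297 f [-0.2  0.9 -0.9]
sep 99.0 hand 0.99 xy [0.4906 0.2562] [-0.023  0.042 -0.011] [-0.001  0.001  0.   ]
sep 99.0 hand 0.99 xy [0.503  0.1671] [-0.269  0.419 -0.011] [-0.001  0.001  0.   ]
```

Request:
jog_arm(plan=[{"x": -0.023, "y": 0.042, "z": -0.01, "wx": 0, "wy": 0, "wz": 0}, {"x": -0.05, "y": 0.084, "z": -0.01, "wx": 0, "wy": 0, "wz": 0}, {"x": -0.078, "y": 0.126, "z": -0.01, "wx": 0, "wy": 0, "wz": 0}, {"x": -0.105, "y": 0.168, "z": -0.01, "wx": 0, "wy": 0, "wz": 0}, {"x": -0.132, "y": 0.21, "z": -0.01, "wx": 0, "wy": 0, "wz": 0}, {"x": -0.16, "y": 0.252, "z": -0.01, "wx": 0, "wy": 0, "wz": 0}, {"x": -0.187, "y": 0.293, "z": -0.01, "wx": 0, "wy": 0, "wz": 0}, {"x": -0.214, "y": 0.335, "z": -0.01, "wx": 0, "wy": 0, "wz": 0}, {"x": -0.242, "y": 0.377, "z": -0.01, "wx": 0, "wy": 0, "wz": 0}, {"x": -0.269, "y": 0.419, "z": -0.01, "wx": 0, "wy": 0, "wz": 0}, {"x": -0.269, "y": 0.419, "z": -0.01, "wx": 0, "wy": 0, "wz": 0}])

```text
t: 7.17
eef_pos: [0.5033, 0.1636, -0.0306]
tool_rot: [0.0, 0.937, 0.349, -0.003]
contact_force: [0.3, -0.6, -0.3]
gripper_width: 1.0
```

```bash
cat >> h.py <<'E'
def blue(cam,z=.027):
    im=np.asarray(cams.read_camera(cam)).astype(int)
    m=((im[...,2]>1.6*im[...,0])&(im[...,2]>1.3*im[...,1])&(im[...,2]>50)).astype(np.uint8)
    n,l,s,c=cv2.connectedComponentsWithStats(m);
    if n<2: print("no blue");return
    k=1+s[1:,4].argmax();ys,xs=np.nonzero(l==k)
    b=np.array([tob(ray(cam,(x,y),z)) for x,y in zip(xs,ys)])
    print(cam,"blue n",len(b),"bay min",b.min(0),"max",b.max(0),"mean",b.mean(0).round(1))
E
python3 - <<'E'
from h import *
stat();blue("scene");blue("top");blue("wrist")
for X in (100,110,195): bfrac((-207+X,-27),(-124+X,27),-.030)
E
```

```text
t 7.1667 z -0.0306 R [-103.8  -27.3] F [-20.3  26.9] w 1.0001690687470886 f [ 0.3 -0.6 -0.3]
scene blue n 144 bay min [-100.7  -14.2] max [-34.5  38.6] mean [-68.9  11.6]
no blueTraceback (most recent call last):
  File "<stdin>", line 2, in <module>
  File "h.py", line 47, in blue
    b=np.array([tob(ray(cam,(x,y),z)) for x,y in zip(xs,ys)])
                    ~~~^^^^^^^^^^^^^
  File "h.py", line 4, in ray
    c=cams.get_calibration(cam);E=np.array(c["extrinsics"]);R,t=E[:3,:3],E[:3,3]
ValueError: time passes only in moves, steps and waits
```

```bash
python3 - <<'E'
from h import *
stat()
x0,x1=-103.8+12,-103.8+72
f=[(x,y,.029,(0,0,255)) for x in(x0,x1) for y in(-53,-7)]+[(x,-60,.045,(0,255,0)) for x in (-100,-60,-30,0)]
look("wrist","w6",(0,100,640,480),1,f)
for X in (100,110,195): bfrac((-207+X,-27),(-124+X,27),-.030)
E
```

```text
t 7.3167 z -0.0304 R [-107.1  -27.2] F [-23.8  27.2] w 0.9994871740452143 f [-0.4  0.1  0.6]
sep 99.0 hand 0.99 xy [0.503  0.1671] [-0.001  0.002 -0.002] [-0.001  0.001  0.001]
sep 99.0 hand 0.99 xy [0.5044 0.1571] [-0.029  0.043 -0.002] [-0.001  0.001  0.001]
sep 99.0 hand 0.99 xy [0.5161 0.073 ] [-0.261  0.399 -0.002] [-0.001  0.001  0.001]
```

View pics/w6.png

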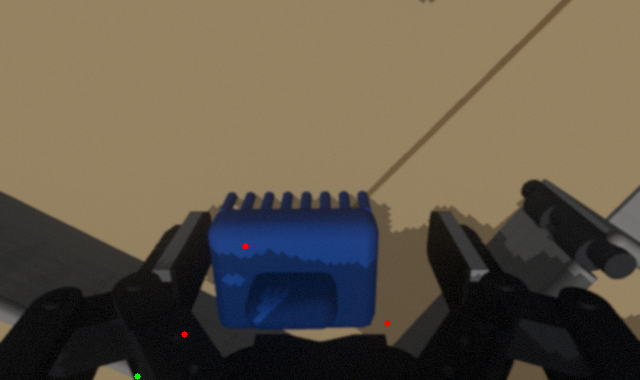

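```bash
python3 - <<'E'
from h import *
o=monitor.get_obs();stat()
for px,z in(((212,208),.012),((375,208),.012),((222,328),.029),((374,326),.029),((214,245),.029),((376,245),.029)):
    px=(px[0],px[1]+100);print(px,z,tob(ray("wrist",px,z)))
E
```

```text
t 7.3667 z -0.0303 R [-107.5  -27.2] F [-24.3  27.2] w 0.9985307026819898 f [ 0.8  0.  -0.3]
(212, 308) 0.012 [-107.4  -11.2]
(375, 308) 0.012 [-55.9  22.6]
(222, 428) 0.029 [-81.4 -42.8]
(374, 426) 0.029 [-34.9 -11. ]
(214, 345) 0.029 [-100.9  -12.3]
(376, 345) 0.029 [-55.   17.9]
```

Request:
jog_arm(plan=[{"x": 0, "y": -0.04, "z": 0, "wx": 0, "wy": 0, "wz": 0}, {"x": 0, "y": -0.04, "z": 0, "wx": 0, "wy": 0, "wz": 0}, {"x": 0, "y": -0.04, "z": -0.15, "wx": 0, "wy": 0, "wz": 0}, {"x": 0, "y": -0.04, "z": -0.3, "wx": 0, "wy": 0, "wz": 0}, {"x": 0, "y": -0.04, "z": -0.35, "wx": 0, "wy": 0, "wz": 0}, {"x": 0, "y": -0.04, "z": -0.35, "wx": 0, "wy": 0, "wz": 0}])

```text
t: 7.87
eef_pos: [0.4998, 0.1751, 0.0424]
tool_rot: [-0.001, 0.936, 0.352, 0.0]
contact_force: [0.8, 1.4, 0.6]
gripper_width: 1.003
```

```bash
python3 - <<'E'
from h import *
stat();bfrac((-83,45),(-49,45),.035);bfrac((-83,45),(-49,45),-.027);bfrac((-83,-2),(-49,-2),-.027)
E
```

```text
t 7.8667 z 0.0424 R [-115.6  -29.4] F [-32.2  25.3] w 1.0030669230613947 f [0.8 1.4 0.6]
sep 34.0 hand -0.54 xy [0.5475 0.1738] [0.175 0.162 0.037] [-0.001 -0.     0.185]
sep 34.0 hand -0.54 xy [0.5475 0.1738] [0.175 0.162 0.347] [-0.001 -0.     0.185]
sep 34.0 hand -0.54 xy [0.501  0.1673] [-0.022  0.034  0.347] [-0.001 -0.     0.185]
```

Request:
jog_arm(plan=[{"x": 0.175, "y": 0.162, "z": 0, "wx": 0, "wy": 0, "wz": 0.185}, {"x": 0.175, "y": 0.162, "z": 0, "wx": 0, "wy": 0, "wz": 0.185}, {"x": 0.175, "y": 0.162, "z": 0, "wx": 0, "wy": 0, "wz": 0.185}, {"x": 0.175, "y": 0.162, "z": 0, "wx": 0, "wy": 0, "wz": 0.185}, {"x": 0.175, "y": 0.162, "z": 0, "wx": 0, "wy": 0, "wz": 0.185}, {"x": 0.175, "y": 0.162, "z": 0, "wx": 0, "wy": 0, "wz": 0.185}, {"x": 0.175, "y": 0.162, "z": 0, "wx": 0, "wy": 0, "wz": 0.185}, {"x": 0.175, "y": 0.162, "z": 0.15, "wx": 0, "wy": 0, "wz": 0.185}, {"x": 0.175, "y": 0.162, "z": 0.27, "wx": 0, "wy": 0, "wz": 0.185}, {"x": 0.175, "y": 0.162, "z": 0.31, "wx": 0, "wy": 0, "wz": 0.185}, {"x": 0.175, "y": 0.162, "z": 0.31, "wx": 0, "wy": 0, "wz": 0.185}], hand=-0.5)

```text
t: 8.78
eef_pos: [0.5453, 0.1732, -0.022]
tool_rot: [-0.0, 0.998, 0.07, -0.002]
contact_force: [0.1, 0.3, 0.4]
gripper_width: 0.251
```

```bash
python3 - <<'E'
from h import *
stat();bfrac((-83,-2),(-49,-2),-.025)
o=monitor.get_obs();w=o["tool_rot"];M=Ro.from_quat([w[1],w[2],w[3],w[0]]).as_matrix();p=o["eef_pos"]
f=[(*tob(p+M[:,0]*.011+M[:,1]*Y),z,c) for Y in(.010,-.010) for z,c in((.0,(0,0,255)),(.01,(0,255,255)),(.02,(0,255,0)))]
look("wrist","w7",(0,100,640,480),1,f)
E
```

```text
t 8.7833 z -0.022 R [-83.7  42.7] F [-47.8  42.8] w 0.2511411213864341 f [0.1 0.3 0.4]
sep 34.0 hand -0.54 xy [0.501  0.1673] [-0.224 -0.001  0.016] [-0.     0.002  0.   ]
```

View pics/w7.png

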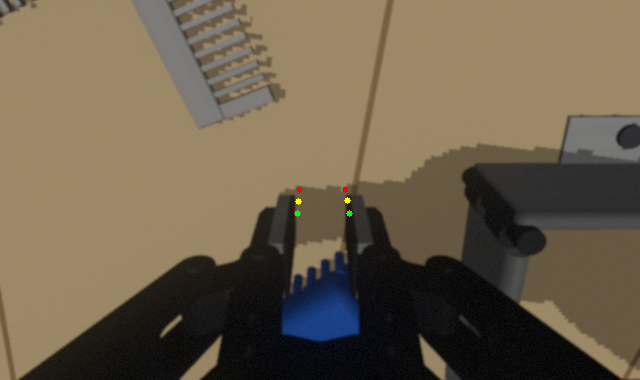

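Request:
jog_arm(plan=[{"x": -0.04, "y": 0, "z": 0, "wx": 0, "wy": 0, "wz": 0}, {"x": -0.08, "y": 0, "z": 0, "wx": 0, "wy": 0, "wz": 0}, {"x": -0.12, "y": 0, "z": 0, "wx": 0, "wy": 0, "wz": 0}, {"x": -0.16, "y": 0, "z": 0, "wx": 0, "wy": 0, "wz": 0}, {"x": -0.19, "y": 0, "z": 0, "wx": 0, "wy": 0, "wz": 0}, {"x": -0.21, "y": 0, "z": 0, "wx": 0, "wy": 0, "wz": 0}, {"x": -0.224, "y": 0, "z": 0, "wx": 0, "wy": 0, "wz": 0}, {"x": -0.224, "y": 0, "z": 0, "wx": 0, "wy": 0, "wz": 0}])

```text
t: 9.5
eef_pos: [0.5119, 0.1648, -0.0168]
tool_rot: [-0.001, 0.998, 0.067, 0.007]
contact_force: [0.5, 0.2, 0.3]
gripper_width: 0.25
```

```bash
python3 - <<'E'
from h import *
stat();blue("scene",.015)
bfrac((-83,-3),(-49,-3),-.022);bfrac((-83,-3+20),(-49,-3+20),-.022)
E
```

```text
t 9.5 z -0.0168 R [-79.9   8.5] F [-44.2   8.4] w 0.250394230187947 f [0.5 0.2 0.3]
scene blue n 37 bay min [-51.  -45.1] max [-34.6  -8.5] mean [-43.2 -26.8]
sep 34.0 hand -0.54 xy [0.5    0.1671] [-0.049 -0.013  0.022] [-0.001 -0.004 -0.001]
sep 34.0 hand -0.54 xy [0.5198 0.1699] [ 0.051 -0.014  0.024] [-0.001 -0.004 -0.001]
```

Request:
jog_arm(plan=[{"x": -0.049, "y": -0.013, "z": 0.022, "wx": 0, "wy": -0.004, "wz": 0}, {"x": -0.049, "y": -0.013, "z": 0.022, "wx": 0, "wy": -0.004, "wz": 0}, {"x": -0.049, "y": -0.013, "z": 0.022, "wx": 0, "wy": -0.004, "wz": 0}, {"x": -0.049, "y": -0.013, "z": 0.022, "wx": 0, "wy": -0.004, "wz": 0}])

```text
t: 9.88
eef_pos: [0.5101, 0.1662, -0.0182]
tool_rot: [-0.002, 0.998, 0.065, 0.008]
contact_force: [18.1, -5.8, 1.7]
gripper_width: 0.25
```

```bash
python3 - <<'E'
from h import *
stat();blue("scene",.015);print(monitor.get_obs()["q"].round(3))
bfrac((-83,-3),(-49,-3),-.022)
E
```

```text
t 9.8833 z -0.0182 R [-81.6   7. ] F [-45.8   6.7] w 0.2502203194503976 f [18.1 -5.8  1.7]
scene blue n 29 bay min [-49.2 -42.5] max [-34.6 -11.8] mean [-43.1 -26.7]
[-0.232  0.579 -0.253  2.038  0.274  0.54  -2.12 ]
sep 34.0 hand -0.54 xy [0.5    0.1671] [-0.05  -0.011  0.018] [-0.001 -0.005 -0.003]
```

Request:
jog_arm(plan=[{"x": 0.1, "y": 0, "z": 0, "wx": 0, "wy": 0, "wz": 0}, {"x": 0.15, "y": 0, "z": -0.05, "wx": 0, "wy": 0, "wz": 0}, {"x": 0.15, "y": 0, "z": -0.2, "wx": 0, "wy": 0, "wz": 0}, {"x": 0.15, "y": 0, "z": -0.4, "wx": 0, "wy": 0, "wz": 0}, {"x": 0.15, "y": 0, "z": -0.5, "wx": 0, "wy": 0, "wz": 0}, {"x": 0.15, "y": 0, "z": -0.5, "wx": 0, "wy": 0, "wz": 0}], hand=1)

```text
t: 10.43
eef_pos: [0.5407, 0.171, 0.0876]
tool_rot: [-0.003, 0.998, 0.065, 0.012]
contact_force: [-0.2, 0.3, 0.0]
gripper_width: 0.999
```

```bash
python3 - <<'E'
from h import *
stat();bfrac((-128,-23),(-45,31),.08)
E
```

```text
t 10.4333 z 0.0876 R [-113.9   38.3] F [-14.4  37.5] w 0.9994686814742989 f [-0.2  0.3  0. ]
sep 99.0 hand 0.99 xy [0.5041 0.1884] [-0.171 -0.11   0.034] [ 0.001 -0.008 -0.186]
```

Request:
jog_arm(plan=[{"x": -0.171, "y": -0.11, "z": 0, "wx": 0, "wy": -0.008, "wz": -0.186}, {"x": -0.171, "y": -0.11, "z": 0, "wx": 0, "wy": -0.008, "wz": -0.186}, {"x": -0.171, "y": -0.11, "z": 0, "wx": 0, "wy": -0.008, "wz": -0.186}, {"x": -0.171, "y": -0.11, "z": 0, "wx": 0, "wy": -0.008, "wz": -0.186}, {"x": -0.171, "y": -0.11, "z": 0, "wx": 0, "wy": -0.008, "wz": -0.186}, {"x": -0.171, "y": -0.11, "z": 0, "wx": 0, "wy": -0.008, "wz": -0.186}, {"x": -0.171, "y": -0.11, "z": 0, "wx": 0, "wy": -0.008, "wz": -0.186}])

```text
t: 11.02
eef_pos: [0.5033, 0.1881, 0.0867]
tool_rot: [0.002, 0.937, 0.349, 0.0]
contact_force: [0.1, 0.2, 0.1]
gripper_width: 1.001
```

```bash
python3 - <<'E'
from h import *
stat();
f=[(x,y,.029,(0,0,255)) for x in(-99,-39) for y in(-60,-14)]+[(x,-60,.045,(0,255,0)) for x in (-150,-100,-60,-30,0)]
look("wrist","w8",(0,0,640,480),1,f)
bfrac((-128,-23),(-45,31),-.03)
E
```

```text
t 11.0167 z 0.0867 R [-128.1  -23.8] F [-44.4  30.2] w 1.00090902163289 f [0.1 0.2 0.1]
sep 99.0 hand 0.99 xy [0.5041 0.1884] [ 0.004 -0.001  0.584] [ 0.001  0.    -0.001]
```

View pics/w8.png

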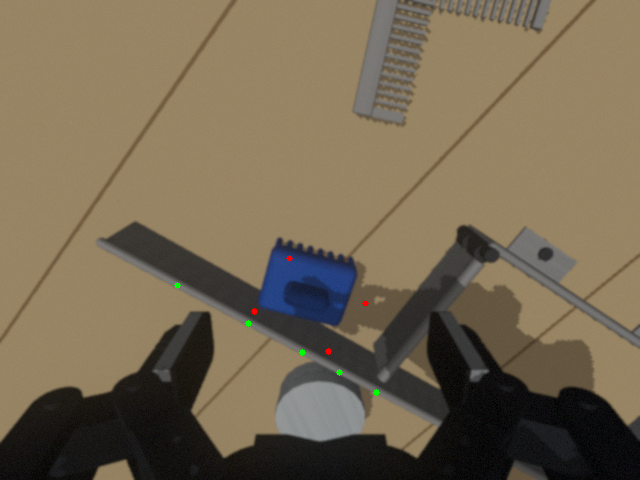

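```bash
python3 - <<'E'
from h import *
q=[tob(ray("wrist",c,.029)) for c in((262,307),(342,324),(357,267),(273,248))];print(q)
d=[q[1]-q[0],q[2]-q[3],q[2]-q[1],q[3]-q[0]];print([(np.hypot(*v).round(1),np.degrees(np.arctan2(v[1],v[0])).round(1)) for v in d],np.mean(q,0))
E
```

```text
[array([-95.9, -54.3]), array([-43. , -35.9]), array([-58.6,   4.8]), array([-111.4,  -13.5])]
[(np.float64(56.0), np.float64(19.2)), (np.float64(55.9), np.float64(19.1)), (np.float64(43.6), np.float64(111.0)), (np.float64(43.6), np.float64(110.8))] [-77.225 -24.725]
```

```bash
python3 - <<'E'
from h import *
bfrac((-62,32),(-48,32),.08);bfrac((-62,32),(-48,32),-.018)
E
```

```text
sep 14.0 hand -1.01 xy [0.5362 0.1611] [0.036 0.209 0.034] [0.001 0.    0.182]
sep 14.0 hand -1.01 xy [0.5362 0.1611] [0.036 0.208 0.524] [0.001 0.    0.182]
```

Request:
jog_arm(plan=[{"x": 0.036, "y": 0.208, "z": 0.03, "wx": 0, "wy": 0, "wz": 0.182}, {"x": 0.036, "y": 0.208, "z": 0.03, "wx": 0, "wy": 0, "wz": 0.182}, {"x": 0.036, "y": 0.208, "z": 0.03, "wx": 0, "wy": 0, "wz": 0.182}, {"x": 0.036, "y": 0.208, "z": 0.03, "wx": 0, "wy": 0, "wz": 0.182}, {"x": 0.036, "y": 0.208, "z": 0.03, "wx": 0, "wy": 0, "wz": 0.182}, {"x": 0.036, "y": 0.208, "z": 0.03, "wx": 0, "wy": 0, "wz": 0.182}, {"x": 0.036, "y": 0.208, "z": 0.15, "wx": 0, "wy": 0, "wz": 0.182}, {"x": 0.036, "y": 0.208, "z": 0.3, "wx": 0, "wy": 0, "wz": 0.182}, {"x": 0.036, "y": 0.208, "z": 0.43, "wx": 0, "wy": 0, "wz": 0.182}, {"x": 0.036, "y": 0.208, "z": 0.51, "wx": 0, "wy": 0, "wz": 0.182}, {"x": 0.036, "y": 0.208, "z": 0.524, "wx": 0, "wy": 0, "wz": 0.182}, {"x": 0.036, "y": 0.208, "z": 0.524, "wx": 0, "wy": 0, "wz": 0.182}], hand=-1)

```text
t: 12.07
eef_pos: [0.5352, 0.1608, -0.0188]
tool_rot: [0.002, 0.998, 0.071, -0.001]
contact_force: [-0.4, -0.5, -0.5]
gripper_width: 0.001
```

```bash
python3 - <<'E'
from h import *
stat();bfrac((-62,32),(-48,32),-.018);bfrac((-62,-2),(-48,-2),-.018)
E
```

```text
t 12.0667 z -0.0188 R [-62.1  31. ] F [-47.6  31. ] w 0.000908109438645556 f [-0.4 -0.5 -0.5]
sep 14.0 hand -1.01 xy [0.5362 0.1611] [ 0.005 -0.001 -0.004] [0.001 0.    0.001]
sep 14.0 hand -1.01 xy [0.5025 0.1564] [-0.165 -0.001 -0.004] [0.001 0.    0.001]
```

Request:
jog_arm(plan=[{"x": -0.04, "y": 0, "z": -0.004, "wx": 0, "wy": 0, "wz": 0}, {"x": -0.08, "y": 0, "z": -0.004, "wx": 0, "wy": 0, "wz": 0}, {"x": -0.11, "y": 0, "z": -0.004, "wx": 0, "wy": 0, "wz": 0}, {"x": -0.135, "y": 0, "z": -0.004, "wx": 0, "wy": 0, "wz": 0}, {"x": -0.155, "y": 0, "z": -0.004, "wx": 0, "wy": 0, "wz": 0}, {"x": -0.165, "y": 0, "z": -0.004, "wx": 0, "wy": 0, "wz": 0}, {"x": -0.165, "y": 0, "z": -0.004, "wx": 0, "wy": 0, "wz": 0}, {"x": -0.165, "y": 0, "z": -0.004, "wx": 0, "wy": 0, "wz": 0}])

```text
t: 12.73
eef_pos: [0.5025, 0.1563, -0.0178]
tool_rot: [0.002, 0.997, 0.071, -0.001]
contact_force: [0.7, -0.1, 0.6]
gripper_width: -0.005
```

```bash
python3 - <<'E'
from h import *
stat();bfrac((-62,-2),(-48,-2),-.018)
E
```

```text
t 12.7333 z -0.0178 R [-62.  -2.] F [-47.9  -1.9] w -0.004605060008658785 f [ 0.7 -0.1  0.6]
sep 14.0 hand -1.01 xy [0.5025 0.1564] [-0.    -0.     0.001] [0.001 0.    0.001]
```

Request:
jog_arm(plan=[{"x": 0.08, "y": 0, "z": 0, "wx": 0, "wy": 0, "wz": 0}, {"x": 0.12, "y": 0, "z": -0.1, "wx": 0, "wy": 0, "wz": 0}, {"x": 0.12, "y": 0, "z": -0.3, "wx": 0, "wy": 0, "wz": 0}, {"x": 0.12, "y": 0, "z": -0.5, "wx": 0, "wy": 0, "wz": 0}, {"x": 0.12, "y": 0, "z": -0.5, "wx": 0, "wy": 0, "wz": 0}], hand=1)

```text
t: 13.15
eef_pos: [0.5308, 0.1622, 0.0889]
tool_rot: [0.0, 0.997, 0.071, 0.004]
contact_force: [1.5, 0.1, -0.8]
gripper_width: 0.709
```

```bash
python3 - <<'E'
from h import *
stat();bfrac((-132,-22),(-49,32),.08)
E
```

```text
t 13.15 z 0.0889 R [-94.3  26.8] F [-19.5  27. ] w 0.7090950681349107 f [ 1.5  0.1 -0.8]
sep 99.0 hand 0.99 xy [0.5045 0.1925] [-0.109 -0.168  0.044] [ 0.001 -0.003 -0.183]
```

Request:
jog_arm(plan=[{"x": -0.109, "y": -0.168, "z": 0.01, "wx": 0, "wy": -0.003, "wz": -0.183}, {"x": -0.109, "y": -0.168, "z": 0.01, "wx": 0, "wy": -0.003, "wz": -0.183}, {"x": -0.109, "y": -0.168, "z": 0.01, "wx": 0, "wy": -0.003, "wz": -0.183}, {"x": -0.109, "y": -0.168, "z": 0.01, "wx": 0, "wy": -0.003, "wz": -0.183}, {"x": -0.109, "y": -0.168, "z": 0.01, "wx": 0, "wy": -0.003, "wz": -0.183}, {"x": -0.109, "y": -0.168, "z": 0.01, "wx": 0, "wy": -0.003, "wz": -0.183}, {"x": -0.109, "y": -0.168, "z": 0.01, "wx": 0, "wy": -0.003, "wz": -0.183}])

```text
t: 13.73
eef_pos: [0.5043, 0.1923, 0.0865]
tool_rot: [0.001, 0.937, 0.349, -0.001]
contact_force: [-0.2, -0.1, 0.8]
gripper_width: 1.004
```

```bash
cat >> h.py <<'E'
def rect(cam,z=.029,save=None):
    c=cams.get_calibration(cam);im=np.asarray(cams.read_camera(cam)).astype(int)
    if save: cv2.imwrite(f"pics/{save}.png",im[...,::-1].astype(np.uint8))
    E=np.array(c["extrinsics"]);R,t=E[:3,:3],E[:3,3];o=-R.T@t
    m=(im[...,2]>1.6*im[...,0])&(im[...,2]>1.3*im[...,1])&(im[...,2]>50)
    m=cv2.morphologyEx(m.astype(np.uint8),cv2.MORPH_OPEN,np.ones((9,9)))
    ys,xs=np.nonzero(m);d=R.T@np.array([(xs-c["cx"])/c["fx"],(ys-c["cy"])/c["fy"],np.ones(len(xs))])
    p=(o[:,None]+d*(z-o[2])/d[2])[:2].T;b=((p-P[:2])@rot(P[2])*1e3).astype(np.float32)
    r=cv2.minAreaRect(b);print("rect",np.round(r[0],1),np.round(r[1],1),"ang",round(r[2],1),"corners",cv2.boxPoints(r).round(0).tolist())
E
python3 - <<'E'
from h import *
stat();rect("wrist",save="w9");bfrac((-132,-22),(-49,32),-.03)
E
```

```text
t 13.7333 z 0.0865 R [-132.3  -22.3] F [-48.5  31.9] w 1.0036321417350458 f [-0.2 -0.1  0.8]
rect [-84.2 -32.2] [59.  48.5] ang 1.3 corners [[-114.0, -9.0], [-113.0, -57.0], [-54.0, -56.0], [-55.0, -7.0]]
sep 99.0 hand 0.99 xy [0.5045 0.1925] [ 0.002 -0.001  0.583] [ 0.001  0.001 -0.001]
```

```bash
python3 - <<'E'
from h import *
stat();bfrac((-136,-22),(-48,23),.08);bfrac((-136,-22),(-48,23),-.03)
E
```

```text
t 13.7833 z 0.0865 R [-132.1  -22.2] F [-48.7  31.8] w 0.9987395339125414 f [-0.1 -0.1 -0.2]
sep 98.8 hand 0.98 xy [0.4998 0.1934] [-0.014 -0.019  0.033] [0.001 0.001 0.032]
sep 98.8 hand 0.98 xy [0.4998 0.1934] [-0.012 -0.02   0.583] [0.001 0.001 0.032]
```

Request:
jog_arm(plan=[{"x": -0.014, "y": -0.02, "z": 0, "wx": 0, "wy": 0, "wz": 0.032}, {"x": -0.014, "y": -0.02, "z": 0.1, "wx": 0, "wy": 0, "wz": 0.032}, {"x": -0.013, "y": -0.02, "z": 0.25, "wx": 0, "wy": 0, "wz": 0.032}, {"x": -0.013, "y": -0.02, "z": 0.4, "wx": 0, "wy": 0, "wz": 0.032}, {"x": -0.012, "y": -0.02, "z": 0.52, "wx": 0, "wy": 0, "wz": 0.032}, {"x": -0.012, "y": -0.02, "z": 0.575, "wx": 0, "wy": 0, "wz": 0.032}, {"x": -0.012, "y": -0.02, "z": 0.583, "wx": 0, "wy": 0, "wz": 0.032}, {"x": -0.012, "y": -0.02, "z": 0.583, "wx": 0, "wy": 0, "wz": 0.032}])

```text
t: 14.45
eef_pos: [0.4998, 0.1936, -0.0301]
tool_rot: [0.002, 0.954, 0.301, -0.001]
contact_force: [0.3, -0.3, 0.4]
gripper_width: 1.0
```

```bash
python3 - <<'E'
from h import *
stat()
for X in(10,60): bfrac((-136+X,-22),(-48+X,23),-.03)
E
```

```text
t 14.45 z -0.0301 R [-136.5  -22.2] F [-47.9  23.2] w 1.000409284718924 f [ 0.3 -0.3  0.4]
sep 98.8 hand 0.98 xy [0.5012 0.1835] [-0.023  0.045 -0.   ] [0.001 0.001 0.   ]
sep 98.8 hand 0.98 xy [0.5081 0.1339] [-0.137  0.268  0.001] [0.001 0.001 0.   ]
```

Request:
jog_arm(plan=[{"x": -0.018, "y": 0.036, "z": 0, "wx": 0, "wy": 0, "wz": 0}, {"x": -0.034, "y": 0.067, "z": 0, "wx": 0, "wy": 0, "wz": 0}, {"x": -0.05, "y": 0.098, "z": 0, "wx": 0, "wy": 0, "wz": 0}, {"x": -0.066, "y": 0.13, "z": 0, "wx": 0, "wy": 0, "wz": 0}, {"x": -0.083, "y": 0.162, "z": 0, "wx": 0, "wy": 0, "wz": 0}, {"x": -0.1, "y": 0.195, "z": 0, "wx": 0, "wy": 0, "wz": 0}, {"x": -0.116, "y": 0.227, "z": 0, "wx": 0, "wy": 0, "wz": 0}, {"x": -0.126, "y": 0.246, "z": 0, "wx": 0, "wy": 0, "wz": 0}, {"x": -0.126, "y": 0.246, "z": 0, "wx": 0, "wy": 0, "wz": 0}])

```text
t: 15.2
eef_pos: [0.5075, 0.1372, -0.03]
tool_rot: [0.002, 0.954, 0.301, -0.001]
contact_force: [-0.5, 1.7, 1.4]
gripper_width: 1.0
```

```bash
python3 - <<'E'
from h import *
stat();rect("wrist",save="w10")
for X in(60,126): bfrac((-136+X,-22),(-48+X,23),-.03)
E
```

```text
t 15.2 z -0.03 R [-79.6 -22.3] F [ 9.  22.9] w 0.9997597212475869 f [-0.5  1.7  1.4]
rect [-40.4 -29.4] [57.5 45.9] ang 4.1 corners [[-71.0, -9.0], [-67.0, -54.0], [-10.0, -50.0], [-13.0, -4.0]]
sep 98.8 hand 0.98 xy [0.5081 0.1339] [-0.006  0.018 -0.001] [ 0.001  0.001 -0.   ]
sep 98.8 hand 0.98 xy [0.5173 0.0686] [-0.156  0.312  0.001] [ 0.001  0.001 -0.   ]
```

```bash
python3 - <<'E'
from h import *
bfrac((-60,-16),(31,23),-.03);bfrac((-35,-16),(56,23),-.03);bfrac((-16,-16),(75,23),-.03)
E
```

```text
sep 99.0 hand 0.99 xy [0.5135 0.117 ] [-0.032  0.103 -0.   ] [0.001 0.001 0.022]
sep 99.0 hand 0.99 xy [0.517  0.0923] [-0.089  0.214  0.   ] [0.001 0.001 0.022]
sep 99.0 hand 0.99 xy [0.5196 0.0734] [-0.132  0.299  0.001] [0.001 0.001 0.022]
```

Request:
jog_arm(plan=[{"x": -0.011, "y": 0.034, "z": 0, "wx": 0, "wy": 0, "wz": 0.007}, {"x": -0.022, "y": 0.068, "z": 0, "wx": 0, "wy": 0, "wz": 0.015}, {"x": -0.032, "y": 0.103, "z": 0, "wx": 0, "wy": 0, "wz": 0.022}, {"x": -0.046, "y": 0.131, "z": 0, "wx": 0, "wy": 0, "wz": 0.022}, {"x": -0.06, "y": 0.159, "z": 0, "wx": 0, "wy": 0, "wz": 0.022}, {"x": -0.075, "y": 0.187, "z": 0, "wx": 0, "wy": 0, "wz": 0.022}, {"x": -0.089, "y": 0.214, "z": 0, "wx": 0, "wy": 0, "wz": 0.022}, {"x": -0.089, "y": 0.214, "z": 0, "wx": 0, "wy": 0, "wz": 0.022}])

```text
t: 15.92
eef_pos: [0.5168, 0.0897, -0.0302]
tool_rot: [0.003, 0.964, 0.267, -0.002]
contact_force: [-0.1, -0.2, -0.0]
gripper_width: 1.001
```

```bash
python3 - <<'E'
from h import *
stat();rect("wrist",save="w11")
bfrac((-16,-16),(75,23),-.03)
E
```

```text
t 15.9167 z -0.0302 R [-32.8 -16.4] F [58.9 22.4] w 1.000598149044927 f [-0.1 -0.2 -0. ]
rect [  5.6 -26.2] [46.9 57.3] ang 87.0 corners [[-24.0, -48.0], [33.0, -51.0], [35.0, -4.0], [-22.0, -1.0]]
sep 99.0 hand 0.99 xy [0.5196 0.0734] [-0.031  0.08  -0.   ] [ 0.001  0.002 -0.001]
```

Request:
jog_arm(plan=[{"x": -0.012, "y": 0.03, "z": 0, "wx": 0, "wy": 0, "wz": 0}, {"x": -0.023, "y": 0.06, "z": 0, "wx": 0, "wy": 0, "wz": 0}, {"x": -0.031, "y": 0.08, "z": 0, "wx": 0, "wy": 0, "wz": 0}, {"x": -0.031, "y": 0.08, "z": 0, "wx": 0, "wy": 0, "wz": 0}])

```text
t: 16.3
eef_pos: [0.5199, 0.0719, -0.0301]
tool_rot: [0.003, 0.964, 0.266, -0.002]
contact_force: [-1.1, -1.0, 0.5]
gripper_width: 1.0
```

```bash
python3 - <<'E'
from h import *
stat();bfrac((5,-20),(77,23),-.028);bfrac((25,-23),(77,23),-.026)
E
```

```text
t 16.3 z -0.0301 R [-14.8 -15.8] F [76.9 22.9] w 0.9997723542292346 f [-1.1 -1.   0.5]
sep 83.9 hand 0.63 xy [0.5192 0.0618] [-0.029  0.042 -0.01 ] [ 0.001  0.002 -0.044]
sep 69.4 hand 0.29 xy [0.5191 0.0517] [-0.055  0.085 -0.02 ] [ 0.001  0.002 -0.103]
```

Request:
jog_arm(plan=[{"x": -0.01, "y": 0.014, "z": -0.003, "wx": 0, "wy": 0, "wz": -0.015}, {"x": -0.02, "y": 0.028, "z": -0.007, "wx": 0, "wy": 0, "wz": -0.03}, {"x": -0.029, "y": 0.042, "z": -0.01, "wx": 0, "wy": 0, "wz": -0.044}, {"x": -0.029, "y": 0.042, "z": -0.01, "wx": 0, "wy": 0, "wz": -0.044}], hand=0.63)

```text
t: 16.63
eef_pos: [0.5193, 0.0609, -0.028]
tool_rot: [0.003, 0.943, 0.332, -0.003]
contact_force: [-0.2, 0.3, 0.9]
gripper_width: 0.811
```

```bash
python3 - <<'E'
from h import *
stat();rect("wrist");bfrac((25,-23),(77,23),-.026);
E
```

```text
t 16.6333 z -0.028 R [  6.1 -19.9] F [77.7 22.8] w 0.8105481291816472 f [-0.2  0.3  0.9]
rect [ 40.7 -16.2] [57.5 44.5] ang 38.4 corners [[4.0, -17.0], [32.0, -51.0], [77.0, -16.0], [49.0, 19.0]]
sep 69.4 hand 0.29 xy [0.5191 0.0517] [-0.03   0.037 -0.01 ] [ 0.001  0.002 -0.06 ]
```

```bash
python3 - <<'E'
from h import *
bfrac((-1,-22),(60,30),-.028);bfrac((-3,-21),(41,33),-.028)
E
```

```text
sep 80.2 hand 0.54 xy [0.5201 0.0735] [ 0.042 -0.045 -0.   ] [ 0.001  0.002 -0.054]
sep 69.7 hand 0.3 xy [0.5206 0.0842] [ 0.077 -0.085 -0.001] [ 0.001  0.002 -0.112]
```

Request:
jog_arm(plan=[{"x": 0.015, "y": -0.02, "z": 0, "wx": 0, "wy": 0, "wz": -0.01}, {"x": 0.03, "y": -0.035, "z": 0, "wx": 0, "wy": 0, "wz": -0.03}, {"x": 0.042, "y": -0.045, "z": 0, "wx": 0, "wy": 0, "wz": -0.054}, {"x": 0.042, "y": -0.045, "z": 0, "wx": 0, "wy": 0, "wz": -0.054}])

```text
t: 17.02
eef_pos: [0.5201, 0.0745, -0.0281]
tool_rot: [0.003, 0.911, 0.412, -0.003]
contact_force: [-0.8, 1.3, 0.9]
gripper_width: 0.814
```

```bash
python3 - <<'E'
from h import *
stat();rect("wrist",save="w12");bfrac((-3,-21),(41,33),-.027);bfrac((0,-20),(38,34),-.026)
E
```

```text
t 17.0167 z -0.0281 R [ -3.2 -23.1] F [60.3 31.4] w 0.8143255672943803 f [-0.8  1.3  0.9]
rect [ 31.5 -18. ] [49.9 36.4] ang 47.9 corners [[1.0, -24.0], [28.0, -49.0], [62.0, -12.0], [35.0, 13.0]]
sep 69.7 hand 0.3 xy [0.5206 0.0842] [ 0.038 -0.03  -0.006] [ 0.001  0.002 -0.058]
sep 66.0 hand 0.21 xy [0.5216 0.0843] [ 0.042 -0.027 -0.011] [ 0.     0.002 -0.08 ]
```

View pics/w12.png

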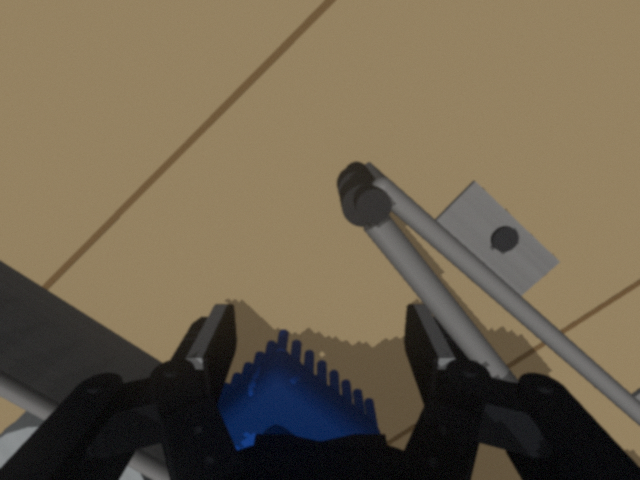

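```bash
python3 - <<'E'
from h import *
stat()
for px,z in(((282,334),.0),((285,350),.029),((372,402),.0),((376,418),.029),((222,400),.029),((232,380),0.)): print(px,z,tob(ray("wrist",px,z)))
print("hinge top",tob(ray("wrist",(372,203),.045)),"flap pt",tob(ray("wrist",(470,345),.045)))
E
```

```text
t 17.0667 z -0.0281 R [ -3.2 -22.9] F [60.4 31.3] w 0.8125527157259336 f [-0.9  2.1  0.8]
(282, 334) 0.0 [ 20.8 -12.2]
(285, 350) 0.029 [15.5  0.4]
(372, 402) 0.0 [ 75.5 -13.9]
(376, 418) 0.029 [60.3 -1.1]
(222, 400) 0.029 [ 11.5 -31.6]
(232, 380) 0.0 [ 18.7 -45.9]
hinge top [-1.8 60. ] flap pt [49.9 47.2]
```

```bash
python3 - <<'E'
from h import *
bfrac((-1,-23),(42,28),-.025)
E
```

```text
sep 66.7 hand 0.23 xy [0.5174 0.0822] [ 0.02  -0.036 -0.016] [ 0.001  0.002 -0.052]
```

Request:
jog_arm(plan=[{"x": 0.007, "y": -0.014, "z": -0.008, "wx": 0, "wy": 0.002, "wz": -0.017}, {"x": 0.014, "y": -0.026, "z": -0.016, "wx": 0, "wy": 0.002, "wz": -0.035}, {"x": 0.02, "y": -0.036, "z": -0.016, "wx": 0, "wy": 0.002, "wz": -0.052}, {"x": 0.02, "y": -0.036, "z": -0.016, "wx": 0, "wy": 0.002, "wz": -0.052}], hand=0.23)

```text
t: 17.4
eef_pos: [0.5172, 0.0825, -0.0249]
tool_rot: [0.001, 0.876, 0.483, -0.0]
contact_force: [-1.3, -0.2, 1.7]
gripper_width: 0.613
```

```bash
python3 - <<'E'
from h import *
stat();bfrac((20,-23),(42,28),-.024);bfrac((42,-23),(44,28),-.024)
E
```

```text
t 17.4 z -0.0249 R [ -1.3 -23.1] F [41.7 27.8] w 0.6126608659124113 f [-1.3 -0.2  1.7]
sep 55.5 hand -0.03 xy [0.5188 0.0718] [-0.041  0.035 -0.004] [ 0.     0.    -0.094]
sep 51.0 hand -0.14 xy [0.5205 0.0599] [-0.087  0.074 -0.004] [ 0.     0.    -0.211]
```

Request:
jog_arm(plan=[{"x": -0.014, "y": 0.012, "z": -0.004, "wx": 0, "wy": 0, "wz": -0.03}, {"x": -0.028, "y": 0.024, "z": -0.004, "wx": 0, "wy": 0, "wz": -0.062}, {"x": -0.041, "y": 0.035, "z": -0.004, "wx": 0, "wy": 0, "wz": -0.094}, {"x": -0.041, "y": 0.035, "z": -0.004, "wx": 0, "wy": 0, "wz": -0.094}], hand=-0.03)

```text
t: 17.73
eef_pos: [0.5192, 0.0713, -0.0239]
tool_rot: [0.001, 0.795, 0.606, 0.0]
contact_force: [-1.3, -0.4, 3.2]
gripper_width: 0.486
```

```bash
python3 - <<'E'
from h import *
stat();bfrac((42,-23),(44,28),-.024);blue("scene",.029)
E
```

```text
t 17.7333 z -0.0239 R [ 20.6 -22.8] F [42.6 28.5] w 0.4856198880706857 f [-1.3 -0.4  3.2]
sep 51.0 hand -0.14 xy [0.5205 0.0599] [-0.053  0.021  0.001] [ 0.     0.    -0.117]
scene blue n 628 bay min [ 35.1 -53.3] max [106.9  12.1] mean [ 71.3 -21.2]
```

Request:
jog_arm(plan=[{"x": -0.018, "y": 0.007, "z": 0, "wx": 0, "wy": 0, "wz": -0.038}, {"x": -0.036, "y": 0.014, "z": 0, "wx": 0, "wy": 0, "wz": -0.077}, {"x": -0.053, "y": 0.021, "z": 0, "wx": 0, "wy": 0, "wz": -0.117}, {"x": -0.053, "y": 0.021, "z": 0, "wx": 0, "wy": 0, "wz": -0.117}], hand=-0.14)

```text
t: 18.12
eef_pos: [0.5207, 0.0603, -0.0238]
tool_rot: [0.001, 0.673, 0.74, 0.0]
contact_force: [-1.1, 0.4, 4.0]
gripper_width: 0.429
```

```bash
python3 - <<'E'
from h import *
stat();bfrac((62,-23),(46,28),-.024)
c=cams.get_calibration;im=np.asarray(cams.read_camera("scene")).astype(int)
rect("scene")
E
```

```text
t 18.1167 z -0.0238 R [ 41.5 -22.8] F [43.8 28.2] w 0.42947377438693557 f [-1.1  0.4  4. ]
sep 53.5 hand -0.08 xy [0.522 0.049] [-0.057  0.001  0.001] [ 0.     0.    -0.111]
rect [ 89.7 -20.7] [59.1 65.3] ang 80.0 corners [[52.0, -44.0], [117.0, -55.0], [127.0, 3.0], [63.0, 14.0]]
```

Request:
jog_arm(plan=[{"x": -0.018, "y": 0.0, "z": -0.02, "wx": 0, "wy": 0, "wz": -0.036}, {"x": -0.037, "y": 0.0, "z": -0.02, "wx": 0, "wy": 0, "wz": -0.074}, {"x": -0.057, "y": 0.001, "z": -0.02, "wx": 0, "wy": 0, "wz": -0.111}, {"x": -0.057, "y": 0.001, "z": -0.02, "wx": 0, "wy": 0, "wz": -0.111}], hand=-0.08)

```text
t: 18.55
eef_pos: [0.5212, 0.0491, -0.0202]
tool_rot: [0.0, 0.537, 0.843, -0.0]
contact_force: [-0.9, 0.2, -0.4]
gripper_width: 0.46
```

```bash
python3 - <<'E'
from h import *
stat();rect("scene",save="s9");bfrac((82,-23),(48,28),-.021)
E
```

```text
t 18.55 z -0.0202 R [ 61.7 -23.9] F [46.  27.3] w 0.4602955410664357 f [-0.9  0.2 -0.4]
rect [106.4 -19. ] [57.4 64.1] ang 75.7 corners [[68.0, -39.0], [130.0, -55.0], [145.0, 1.0], [82.0, 17.0]]
sep 61.3 hand 0.1 xy [0.5235 0.0381] [-0.056 -0.012  0.004] [-0.     0.    -0.094]
```

Request:
jog_arm(plan=[{"x": -0.018, "y": -0.004, "z": 0.004, "wx": 0, "wy": 0, "wz": -0.031}, {"x": -0.037, "y": -0.008, "z": 0.004, "wx": 0, "wy": 0, "wz": -0.062}, {"x": -0.056, "y": -0.012, "z": 0.004, "wx": 0, "wy": 0, "wz": -0.094}, {"x": -0.056, "y": -0.012, "z": 0.004, "wx": 0, "wy": 0, "wz": -0.094}], hand=0.1)

```text
t: 18.93
eef_pos: [0.5233, 0.0382, -0.0213]
tool_rot: [-0.0, 0.411, 0.912, -0.0]
contact_force: [-0.9, 0.5, 0.0]
gripper_width: 0.552
```

```bash
python3 - <<'E'
from h import *
stat();rect("scene",save="s10");bfrac((98,-25),(52,27),-.024);bfrac((113,-26),(56,27),-.027)
E
```

```text
t 18.9333 z -0.0213 R [ 81.9 -23.3] F [48.  27.9] w 0.5515095000860025 f [-0.9  0.5  0. ]
rect [127.  -17.6] [56.3 61.3] ang 72.2 corners [[89.0, -35.0], [148.0, -54.0], [165.0, -0.0], [106.0, 19.0]]
sep 69.4 hand 0.29 xy [0.5234 0.028 ] [-0.04  -0.033  0.013] [-0.    -0.    -0.046]
sep 77.8 hand 0.49 xy [0.5242 0.0186] [-0.078 -0.062  0.028] [-0.    -0.    -0.077]
```

Request:
jog_arm(plan=[{"x": -0.02, "y": -0.016, "z": 0.006, "wx": 0, "wy": 0, "wz": -0.023}, {"x": -0.04, "y": -0.033, "z": 0.012, "wx": 0, "wy": 0, "wz": -0.046}, {"x": -0.06, "y": -0.048, "z": 0.018, "wx": 0, "wy": 0, "wz": -0.062}, {"x": -0.078, "y": -0.062, "z": 0.022, "wx": 0, "wy": 0, "wz": -0.077}, {"x": -0.078, "y": -0.062, "z": 0.022, "wx": 0, "wy": 0, "wz": -0.077}], hand=0.49)

```text
t: 19.4
eef_pos: [0.5239, 0.0182, -0.026]
tool_rot: [-0.001, 0.303, 0.953, -0.0]
contact_force: [-0.4, 0.4, 0.1]
gripper_width: 0.743
```

```bash
python3 - <<'E'
from h import *
stat();rect("scene",save="s11");bfrac((107,-25),(50,27),-.024)
E
```

```text
t 19.4 z -0.026 R [113.1 -26.5] F [56.5 26.6] w 0.7432671444992569 f [-0.4  0.4  0.1]
rect [158.  -18.5] [56.  60.3] ang 72.8 corners [[121.0, -36.0], [179.0, -54.0], [195.0, -1.0], [137.0, 17.0]]
sep 77.2 hand 0.47 xy [0.5239 0.0246] [ 0.017  0.025 -0.01 ] [-0.    -0.    -0.005]
```

Request:
jog_arm(plan=[{"x": 0.012, "y": 0.018, "z": 0, "wx": 0, "wy": 0, "wz": 0}, {"x": 0.012, "y": 0.018, "z": 0, "wx": 0, "wy": 0, "wz": 0}, {"x": 0.012, "y": 0.018, "z": -0.2, "wx": 0, "wy": 0, "wz": 0}, {"x": 0.012, "y": 0.018, "z": -0.4, "wx": 0, "wy": 0, "wz": 0}, {"x": 0.012, "y": 0.018, "z": -0.6, "wx": 0, "wy": 0, "wz": 0}, {"x": 0.012, "y": 0.018, "z": -0.8, "wx": 0, "wy": 0, "wz": 0}, {"x": 0.012, "y": 0.018, "z": -0.9, "wx": 0, "wy": 0, "wz": 0}, {"x": 0.012, "y": 0.018, "z": -0.9, "wx": 0, "wy": 0, "wz": 0}])

```text
t: 20.12
eef_pos: [0.5275, 0.0245, 0.1592]
tool_rot: [0.004, 0.304, 0.953, 0.001]
contact_force: [0.8, 0.5, -0.2]
gripper_width: 0.744
```

```bash
python3 - <<'E'
from h import *
stat();print(monitor.get_obs()["eef_pos"]);print(frac([.55,-.15],.7,.2))
E
```

```text
t 20.1167 z 0.1592 R [107.3 -22.1] F [50.7 31.2] w 0.7440587245279796 f [ 0.8  0.5 -0.2]
[0.5274826  0.02454647 0.15915726]
(array([-0.598, -0.645, -0.203]), array([0.002, 0.002, 0.081]))
```

Request:
jog_arm(plan=[{"x": -0.9, "y": -1, "z": -0.2, "wx": 0, "wy": 0, "wz": 0}, {"x": -0.9, "y": -1, "z": -0.2, "wx": 0, "wy": 0, "wz": 0}, {"x": -0.9, "y": -1, "z": -0.2, "wx": 0, "wy": 0, "wz": 0}, {"x": -0.9, "y": -1, "z": -0.2, "wx": 0, "wy": 0, "wz": 0}, {"x": -0.9, "y": -1, "z": -0.2, "wx": 0, "wy": 0, "wz": 0}, {"x": -0.9, "y": -1, "z": -0.2, "wx": 0, "wy": 0, "wz": 0}, {"x": -0.9, "y": -1, "z": -0.2, "wx": 0, "wy": 0, "wz": 0}, {"x": -0.9, "y": -1, "z": -0.2, "wx": 0, "wy": 0, "wz": 0}, {"x": -0.9, "y": -1, "z": -0.2, "wx": 0, "wy": 0, "wz": 0}, {"x": -0.9, "y": -1, "z": -0.2, "wx": 0, "wy": 0, "wz": 0}, {"x": -0.9, "y": -1, "z": -0.2, "wx": 0, "wy": 0, "wz": 0}, {"x": -0.9, "y": -1, "z": -0.2, "wx": 0, "wy": 0, "wz": 0}])

```text
t: 21.12
eef_pos: [0.5582, -0.2408, 0.1993]
tool_rot: [0.003, 0.303, 0.953, 0.001]
contact_force: [0.2, 0.5, -0.3]
gripper_width: 0.746
```

Request:
jog_arm(plan=[{"x": 0, "y": 0, "z": 0, "wx": 0, "wy": 0, "wz": 0}, {"x": 0, "y": 0, "z": 0, "wx": 0, "wy": 0, "wz": 0}, {"x": 0, "y": 0, "z": 0, "wx": 0, "wy": 0, "wz": 0}, {"x": 0, "y": 0, "z": 0, "wx": 0, "wy": 0, "wz": 0}, {"x": 0, "y": 0, "z": 0, "wx": 0, "wy": 0, "wz": 0}, {"x": 0, "y": 0, "z": 0, "wx": 0, "wy": 0, "wz": 0}, {"x": 0, "y": 0, "z": 0, "wx": 0, "wy": 0, "wz": 0}, {"x": 0, "y": 0, "z": 0, "wx": 0, "wy": 0, "wz": 0}, {"x": 0, "y": 0, "z": 0, "wx": 0, "wy": 0, "wz": 0}, {"x": 0, "y": 0, "z": 0, "wx": 0, "wy": 0, "wz": 0}, {"x": 0, "y": 0, "z": 0, "wx": 0, "wy": 0, "wz": 0}, {"x": 0, "y": 0, "z": 0, "wx": 0, "wy": 0, "wz": 0}])

```text
t: 22.12
eef_pos: [0.5582, -0.2408, 0.1993]
tool_rot: [0.003, 0.303, 0.953, 0.001]
contact_force: [-0.1, 0.6, -0.0]
gripper_width: 0.742
```

```bash
python3 - <<'E'
from h import *
stat();rect("scene");
s=snap("scene","sf");a=snap("top","tf").astype(int);b=cv2.cvtColor(cv2.imread("pics/top1.png"),cv2.COLOR_BGR2RGB).astype(int)
for cam,i,ref in(("top",a,b),("scene",np.asarray(s).astype(int),cv2.cvtColor(cv2.imread("pics/scene1.png"),cv2.COLOR_BGR2RGB).astype(int))):
    d=(abs(i-ref).max(2)>45).astype(np.uint8)
    # flap strip along shut line top edge
    for y in range(-45,50,15):
        q=proj(cam,np.r_[rot(P[2])@np.array([0,y])/1e3+P[:2],.045]).astype(int)
        w=(slice(q[1]-2,q[1]+3),slice(q[0]-3,q[0]+4));print(cam,y,"absdiff",abs(i[w]-ref[w]).mean().round(1),end="; ")
    n,l,st,c=cv2.connectedComponentsWithStats(d);print("\nchanged",[(st[k,:].tolist()) for k in range(1,n) if st[k,4]>25])
    print(finder.place_of(cam,"flap_edge")[:1],finder.place_of(cam,"balm_tin")[:1],finder.place_of(cam,"bath_brush")[:1])
rect("top")
E
```

```text
t 22.1167 z 0.1993 R [374.4 -28.3] F [317.8  24.8] w 0.7421762452001281 f [-0.1  0.6 -0. ]
rect [158.  -18.7] [57.1 60.1] ang 74.6 corners [[122.0, -38.0], [179.0, -54.0], [195.0, 1.0], [137.0, 17.0]]
top -45 absdiff 5.9; top -30 absdiff 6.0; top -15 absdiff 6.2; top 0 absdiff 6.2; top 15 absdiff 6.3; top 30 absdiff 6.0; top 45 absdiff 5.7; 
changed [[391, 171, 104, 106, 2410], [422, 212, 9, 9, 37], [476, 225, 39, 65, 744], [306, 261, 27, 22, 526], [169, 278, 31, 24, 588], [505, 297, 51, 132, 1834], [448, 300, 125, 165, 3644], [620, 359, 20, 41, 401], [610, 377, 24, 21, 190], [597, 400, 20, 7, 53], [619, 455, 21, 25, 269]]
[] [{'location': [256.4, 320.5], 'confidence': 0.82}] [{'location': [321.6, 273.3], 'confidence': 0.73}]
scene -45 absdiff 6.7; scene -30 absdiff 7.3; scene -15 absdiff 8.7; scene 0 absdiff 9.7; scene 15 absdiff 9.7; scene 30 absdiff 8.9; scene 45 absdiff 9.1; 
changed [[108, 0, 6, 12, 27], [112, 0, 7, 16, 47], [136, 42, 100, 154, 8483], [84, 123, 16, 5, 36], [57, 133, 20, 9, 27], [0, 143, 55, 23, 183], [396, 158, 38, 30, 700], [20, 180, 21, 25, 100], [277, 210, 37, 31, 825], [25, 286, 154, 73, 4948]]
[{'location': [352.0, 187.9], 'confidence': 0.97}] [{'location': [339.6, 170.7], 'confidence': 0.89}] [{'location': [297.1, 225.1], 'confidence': 0.75}]
rect [0. 0.] [0. 0.] ang 0.0 corners [[0.0, 0.0], [0.0, 0.0], [0.0, 0.0], [0.0, 0.0]]
```

```bash
python3 - <<'E'
from h import *
a=cv2.Canny(cv2.imread("pics/scene1.png",0),60,150);b=cv2.Canny(cv2.imread("pics/sf.png",0),60,150)
for n,(x,y,w,h) in dict(coat=(82,305,128,50),bowl=(90,230,72,56),can=(370,260,72,84),combs=(424,206,80,58),tin=(320,154,40,32),flap=(345,175,48,50)).items():
    r=cv2.matchTemplate(b[y-8:y+h+8,x-8:x+w+8],a[y:y+h,x:x+w],cv2.TM_CCOEFF_NORMED);_,m,_,l=cv2.minMaxLoc(r);print(n,round(m,2),"shift",l[0]-8,l[1]-8)
stat();print(bot.hand_in())
E
```

```text
coat 0.83 shift 0 0
bowl 0.86 shift 0 0
can 0.98 shift 0 0
combs 0.96 shift 0 0
tin 0.97 shift 0 0
flap 0.98 shift 0 0
t 22.6167 z 0.1993 R [374.4 -28.3] F [317.7  24.9] w 0.744228234332968 f [-0.7  0.1 -0.3]
the job is handed in; nothing more can be done
None
```

The brush is in the drip bay with the flap shut behind it, and I handed the job in at t = 22.6 s with the robot clear of everything. The front finger opened the flap before the brush reached the mouth. It was placed to hold the flap open while the other finger pushed the brush along the bench. I never gripped or lifted the brush.

**Last checks**
- **Brush position:** in the scene camera its rear edge is at least 120 mm inside the mouth, clear of the flap's swing. It lies turned about 15° clockwise.
- **Flap:** in both the top and scene cameras its closed line matches the starting picture.
- **Other things:** the combs, canister, balm tin, bowl and coat brush show no shift in the scene picture. The bowl and coat brush matched less strongly (0.83–0.86); I put that down to the arm's shadow, but did not confirm it.
- **Forces:** the highest I read was about 19 N, well under the limits. I only read it at the end of each move.

**What went wrong or disagreed**
- **Fingertip height:** with the gripper open, the tips sat about 45 mm above the reported tool point, where I expected about 13 mm. My first pass went over the brush without touching it, so I lowered the arm to suit.
- **Brush turning:** it turned about 33° on the first real push, outside the mouth, so I squared it against the fence with sideways pushes before the final run. The first of those stopped short, and the second worked. Later, in the mouth, one fit showed it turned about 38°, but the next picture showed it nearly straight.
- **Missed detections:** in the last top-camera picture the finder did not see the flap edge and my colour check did not see the brush. The final brush position therefore comes from the scene camera.

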